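Load the storage cartridges into the vehicle data recorder

TASK

Get the recorder ready for the next test drive: swing its yellow bar fully out to the open stop, press the tray front so that the push-push latch lets the tray spring out, and with the tray out lay every cartridge that is on the bench into a bay of its own, flat and with the handle up. Then push the tray in until it latches and stays in by itself, and swing the bar back across it to its closed stop. Leave everything else on the bench where it is.

Things in the scene. Friction and masses are not known exactly. Their poses are not given: they have to be found in the camera images.
- recorder: Vehicle data recorder: fixed grey housing, 200 mm deep (x) x 250 wide (y) x 116 high, roof (clear, then finned) from x = -30 mm to the back, its underside 100 mm above the table; before it only side walls. Origin: centre of its underside, on the table. Its front is the open face at x = -100 mm, where the tray comes out towards the recorder's -x. While the tray is in, cartridges cannot be loaded.
- tray (a joint): Sprung tray, m: 0 latched in (as at the start), 0.13 fully out (bays clear of the roof), -0.014 pressed in against its stop. Push-push latch: press to -0.011 or beyond and let go; from latched it is released and springs out to 0.13 in about 1 s, from out it latches at 0. A press short of -0.006 changes nothing. The spring pushes out with 7 N (out) to 10 N (in); pressing takes up to 20 N.
- tray_front (a point): Centre of the outer face of the tray's blue front panel (226 mm wide along the recorder's y, from 6 to 56 mm above the table; black rubber pad in the middle). Push it here along the recorder's +x. 31 mm above the table; when latched at x = -109 mm of the recorder. Axes as the recorder's.
- bay1 (a point): Centre of the floor of tray bay 1 (12 mm above the table), moving with the tray; bays are 54 mm apart along the recorder's y. Each is 50 mm wide (y), 128 mm long (x) between dividers 13 mm high; the front panel rises 44 mm above the floor, the back wall 18 mm. It takes one cartridge lying lengthwise along x, either way round. Axes as the recorder's.
- bay2 (a point): Centre of the floor of tray bay 2 (12 mm above the table), moving with the tray; bays are 54 mm apart along the recorder's y. Each is 50 mm wide (y), 128 mm long (x) between dividers 13 mm high; the front panel rises 44 mm above the floor, the back wall 18 mm. It takes one cartridge lying lengthwise along x, either way round. Axes as the recorder's.
- bay3 (a point): Centre of the floor of tray bay 3 (12 mm above the table), moving with the tray; bays are 54 mm apart along the recorder's y. Each is 50 mm wide (y), 128 mm long (x) between dividers 13 mm high; the front panel rises 44 mm above the floor, the back wall 18 mm. It takes one cartridge lying lengthwise along x, either way round. Axes as the recorder's.
- bay4 (a point): Centre of the floor of tray bay 4 (12 mm above the table), moving with the tray; bays are 54 mm apart along the recorder's y. Each is 50 mm wide (y), 128 mm long (x) between dividers 13 mm high; the front panel rises 44 mm above the floor, the back wall 18 mm. It takes one cartridge lying lengthwise along x, either way round. Axes as the recorder's.
- bar (a joint): Yellow swing bar, rad: 0 = shut at its stop, along the recorder's +y across the tray front, holding the tray in; 1.6 = at its open stop, pointing to the recorder's -x beside the tray's path. Turns about an upright pin, anticlockwise from above as it grows; stays where left (friction 0.12 N m). 16 mm wide, 30 to 48 mm above the table, reaching 305 mm from its pin. Part open it blocks the tray.
- bar_pivot (a point): On the pin axis of the swing bar, at x = -125 mm, y = -145 mm in the recorder's frame, 39 mm above the table.
- bar_post (a point): Black upright round post at the bar's free end, 16 mm across, from 48 to 105 mm above the table; the point is half-way up, 295 mm from the pin. Push it from either side. When shut it stands 25 mm in front of the recorder's front and 25 mm beyond its side wall. Axes: y points from the pin along the bar.
- cartridge1_center (a point): A storage cartridge, 108 mm long (x) x 42 mm wide (y) x 62 mm high, 0.12 to 0.24 kg: dark finned body 30 mm high with an orange upright handle rib on top, 70 mm long (x), 12 mm thick (y), 32 mm high. The point is at its centre, 31 mm above its underside; z up. May be absent. Grasp the rib across y.
- cartridge2_center (a point): A storage cartridge, 108 mm long (x) x 42 mm wide (y) x 62 mm high, 0.12 to 0.24 kg: dark finned body 30 mm high with an orange upright handle rib on top, 70 mm long (x), 12 mm thick (y), 32 mm high. The point is at its centre, 31 mm above its underside; z up. May be absent. Grasp the rib across y.
- cartridge3_center (a point): A storage cartridge, 108 mm long (x) x 42 mm wide (y) x 62 mm high, 0.12 to 0.24 kg: dark finned body 30 mm high with an orange upright handle rib on top, 70 mm long (x), 12 mm thick (y), 32 mm high. The point is at its centre, 31 mm above its underside; z up. May be absent. Grasp the rib across y.
- cartridge4_center (a point): A storage cartridge, 108 mm long (x) x 42 mm wide (y) x 62 mm high, 0.12 to 0.24 kg: dark finned body 30 mm high with an orange upright handle rib on top, 70 mm long (x), 12 mm thick (y), 32 mm high. The point is at its centre, 31 mm above its underside; z up. May be absent. Grasp the rib across y.
- rugged_pc: Bystander: orange finned computer, 150 x 110 x 57 mm. Origin under its centre.
- mini_pc: Bystander: black small computer, 100 x 100 x 63 mm. Origin under its centre.
- screwdriver: Bystander: screwdriver lying on the table.
- tape_roll: Bystander: blue ring (tape roll), 56 mm across, 19 mm high, lying among the cartridges.
- mug: Bystander: white mug, 80 mm across, 90 mm high.
- power_brick: Bystander: black power brick, 110 x 50 x 30 mm.
- spray_can: Bystander: metal can, 52 mm across, 150 mm high.
Things that resemble listed ones, but are neither listed nor needed, are in the scene too. What is shaped like the part that bears cartridge3_center but blue is not meant.

How it is judged (in metres and radians):
On the way, in this order (a step that is already met when the one before it is completed fails the run):
1. the bar is swung out to its open stop (value of joint bar above 1.48 rad), for 0.2 s.
2. with the tray out, every cartridge lies flat in a bay of its own, let go (value of joint tray above 0.115 m and ((horizontal distance between cartridge1_center and bay1 below 0.013 m and y of cartridge1_center in the frame of bay1 between -0.008 and 0.008 m and z of cartridge1_center in the frame of bay1 below 0.036 m and angle between the x axis of cartridge1_center and the x axis of bay1, either way round below 0.15 rad and angle between cartridge1_center's own z axis and vertical below 0.1 rad) or (horizontal distance between cartridge1_center and bay2 below 0.013 m and y of cartridge1_center in the frame of bay2 between -0.008 and 0.008 m and z of cartridge1_center in the frame of bay2 below 0.036 m and angle between the x axis of cartridge1_center and the x axis of bay2, either way round below 0.15 rad and angle between cartridge1_center's own z axis and vertical below 0.1 rad) or (horizontal distance between cartridge1_center and bay3 below 0.013 m and y of cartridge1_center in the frame of bay3 between -0.008 and 0.008 m and z of cartridge1_center in the frame of bay3 below 0.036 m and angle between the x axis of cartridge1_center and the x axis of bay3, either way round below 0.15 rad and angle between cartridge1_center's own z axis and vertical below 0.1 rad) or (horizontal distance between cartridge1_center and bay4 below 0.013 m and y of cartridge1_center in the frame of bay4 between -0.008 and 0.008 m and z of cartridge1_center in the frame of bay4 below 0.036 m and angle between the x axis of cartridge1_center and the x axis of bay4, either way round below 0.15 rad and angle between cartridge1_center's own z axis and vertical below 0.1 rad)) and ((horizontal distance between cartridge2_center and bay1 below 0.013 m and y of cartridge2_center in the frame of bay1 between -0.008 and 0.008 m and z of cartridge2_center in the frame of bay1 below 0.036 m and angle between the x axis of cartridge2_center and the x axis of bay1, either way round below 0.15 rad and angle between cartridge2_center's own z axis and vertical below 0.1 rad) or (horizontal distance between cartridge2_center and bay2 below 0.013 m and y of cartridge2_center in the frame of bay2 between -0.008 and 0.008 m and z of cartridge2_center in the frame of bay2 below 0.036 m and angle between the x axis of cartridge2_center and the x axis of bay2, either way round below 0.15 rad and angle between cartridge2_center's own z axis and vertical below 0.1 rad) or (horizontal distance between cartridge2_center and bay3 below 0.013 m and y of cartridge2_center in the frame of bay3 between -0.008 and 0.008 m and z of cartridge2_center in the frame of bay3 below 0.036 m and angle between the x axis of cartridge2_center and the x axis of bay3, either way round below 0.15 rad and angle between cartridge2_center's own z axis and vertical below 0.1 rad) or (horizontal distance between cartridge2_center and bay4 below 0.013 m and y of cartridge2_center in the frame of bay4 between -0.008 and 0.008 m and z of cartridge2_center in the frame of bay4 below 0.036 m and angle between the x axis of cartridge2_center and the x axis of bay4, either way round below 0.15 rad and angle between cartridge2_center's own z axis and vertical below 0.1 rad)) and ((horizontal distance between cartridge3_center and bay1 below 0.013 m and y of cartridge3_center in the frame of bay1 between -0.008 and 0.008 m and z of cartridge3_center in the frame of bay1 below 0.036 m and angle between the x axis of cartridge3_center and the x axis of bay1, either way round below 0.15 rad and angle between cartridge3_center's own z axis and vertical below 0.1 rad) or (horizontal distance between cartridge3_center and bay2 below 0.013 m and y of cartridge3_center in the frame of bay2 between -0.008 and 0.008 m and z of cartridge3_center in the frame of bay2 below 0.036 m and angle between the x axis of cartridge3_center and the x axis of bay2, either way round below 0.15 rad and angle between cartridge3_center's own z axis and vertical below 0.1 rad) or (horizontal distance between cartridge3_center and bay3 below 0.013 m and y of cartridge3_center in the frame of bay3 between -0.008 and 0.008 m and z of cartridge3_center in the frame of bay3 below 0.036 m and angle between the x axis of cartridge3_center and the x axis of bay3, either way round below 0.15 rad and angle between cartridge3_center's own z axis and vertical below 0.1 rad) or (horizontal distance between cartridge3_center and bay4 below 0.013 m and y of cartridge3_center in the frame of bay4 between -0.008 and 0.008 m and z of cartridge3_center in the frame of bay4 below 0.036 m and angle between the x axis of cartridge3_center and the x axis of bay4, either way round below 0.15 rad and angle between cartridge3_center's own z axis and vertical below 0.1 rad)) and ((horizontal distance between cartridge4_center and bay1 below 0.013 m and y of cartridge4_center in the frame of bay1 between -0.008 and 0.008 m and z of cartridge4_center in the frame of bay1 below 0.036 m and angle between the x axis of cartridge4_center and the x axis of bay1, either way round below 0.15 rad and angle between cartridge4_center's own z axis and vertical below 0.1 rad) or (horizontal distance between cartridge4_center and bay2 below 0.013 m and y of cartridge4_center in the frame of bay2 between -0.008 and 0.008 m and z of cartridge4_center in the frame of bay2 below 0.036 m and angle between the x axis of cartridge4_center and the x axis of bay2, either way round below 0.15 rad and angle between cartridge4_center's own z axis and vertical below 0.1 rad) or (horizontal distance between cartridge4_center and bay3 below 0.013 m and y of cartridge4_center in the frame of bay3 between -0.008 and 0.008 m and z of cartridge4_center in the frame of bay3 below 0.036 m and angle between the x axis of cartridge4_center and the x axis of bay3, either way round below 0.15 rad and angle between cartridge4_center's own z axis and vertical below 0.1 rad) or (horizontal distance between cartridge4_center and bay4 below 0.013 m and y of cartridge4_center in the frame of bay4 between -0.008 and 0.008 m and z of cartridge4_center in the frame of bay4 below 0.036 m and angle between the x axis of cartridge4_center and the x axis of bay4, either way round below 0.15 rad and angle between cartridge4_center's own z axis and vertical below 0.1 rad)) and contact force between the fingers and cartridge1 below 0.3 N and contact force between the fingers and cartridge2 below 0.3 N and contact force between the fingers and cartridge3 below 0.3 N and contact force between the fingers and cartridge4 below 0.3 N), for 0.3 s.
3. the loaded tray is in and stays latched by itself (value of joint tray between -0.006 and 0.006 m and ((horizontal distance between cartridge1_center and bay1 below 0.013 m and y of cartridge1_center in the frame of bay1 between -0.008 and 0.008 m and z of cartridge1_center in the frame of bay1 below 0.036 m and angle between the x axis of cartridge1_center and the x axis of bay1, either way round below 0.15 rad and angle between cartridge1_center's own z axis and vertical below 0.1 rad) or (horizontal distance between cartridge1_center and bay2 below 0.013 m and y of cartridge1_center in the frame of bay2 between -0.008 and 0.008 m and z of cartridge1_center in the frame of bay2 below 0.036 m and angle between the x axis of cartridge1_center and the x axis of bay2, either way round below 0.15 rad and angle between cartridge1_center's own z axis and vertical below 0.1 rad) or (horizontal distance between cartridge1_center and bay3 below 0.013 m and y of cartridge1_center in the frame of bay3 between -0.008 and 0.008 m and z of cartridge1_center in the frame of bay3 below 0.036 m and angle between the x axis of cartridge1_center and the x axis of bay3, either way round below 0.15 rad and angle between cartridge1_center's own z axis and vertical below 0.1 rad) or (horizontal distance between cartridge1_center and bay4 below 0.013 m and y of cartridge1_center in the frame of bay4 between -0.008 and 0.008 m and z of cartridge1_center in the frame of bay4 below 0.036 m and angle between the x axis of cartridge1_center and the x axis of bay4, either way round below 0.15 rad and angle between cartridge1_center's own z axis and vertical below 0.1 rad)) and ((horizontal distance between cartridge2_center and bay1 below 0.013 m and y of cartridge2_center in the frame of bay1 between -0.008 and 0.008 m and z of cartridge2_center in the frame of bay1 below 0.036 m and angle between the x axis of cartridge2_center and the x axis of bay1, either way round below 0.15 rad and angle between cartridge2_center's own z axis and vertical below 0.1 rad) or (horizontal distance between cartridge2_center and bay2 below 0.013 m and y of cartridge2_center in the frame of bay2 between -0.008 and 0.008 m and z of cartridge2_center in the frame of bay2 below 0.036 m and angle between the x axis of cartridge2_center and the x axis of bay2, either way round below 0.15 rad and angle between cartridge2_center's own z axis and vertical below 0.1 rad) or (horizontal distance between cartridge2_center and bay3 below 0.013 m and y of cartridge2_center in the frame of bay3 between -0.008 and 0.008 m and z of cartridge2_center in the frame of bay3 below 0.036 m and angle between the x axis of cartridge2_center and the x axis of bay3, either way round below 0.15 rad and angle between cartridge2_center's own z axis and vertical below 0.1 rad) or (horizontal distance between cartridge2_center and bay4 below 0.013 m and y of cartridge2_center in the frame of bay4 between -0.008 and 0.008 m and z of cartridge2_center in the frame of bay4 below 0.036 m and angle between the x axis of cartridge2_center and the x axis of bay4, either way round below 0.15 rad and angle between cartridge2_center's own z axis and vertical below 0.1 rad)) and ((horizontal distance between cartridge3_center and bay1 below 0.013 m and y of cartridge3_center in the frame of bay1 between -0.008 and 0.008 m and z of cartridge3_center in the frame of bay1 below 0.036 m and angle between the x axis of cartridge3_center and the x axis of bay1, either way round below 0.15 rad and angle between cartridge3_center's own z axis and vertical below 0.1 rad) or (horizontal distance between cartridge3_center and bay2 below 0.013 m and y of cartridge3_center in the frame of bay2 between -0.008 and 0.008 m and z of cartridge3_center in the frame of bay2 below 0.036 m and angle between the x axis of cartridge3_center and the x axis of bay2, either way round below 0.15 rad and angle between cartridge3_center's own z axis and vertical below 0.1 rad) or (horizontal distance between cartridge3_center and bay3 below 0.013 m and y of cartridge3_center in the frame of bay3 between -0.008 and 0.008 m and z of cartridge3_center in the frame of bay3 below 0.036 m and angle between the x axis of cartridge3_center and the x axis of bay3, either way round below 0.15 rad and angle between cartridge3_center's own z axis and vertical below 0.1 rad) or (horizontal distance between cartridge3_center and bay4 below 0.013 m and y of cartridge3_center in the frame of bay4 between -0.008 and 0.008 m and z of cartridge3_center in the frame of bay4 below 0.036 m and angle between the x axis of cartridge3_center and the x axis of bay4, either way round below 0.15 rad and angle between cartridge3_center's own z axis and vertical below 0.1 rad)) and ((horizontal distance between cartridge4_center and bay1 below 0.013 m and y of cartridge4_center in the frame of bay1 between -0.008 and 0.008 m and z of cartridge4_center in the frame of bay1 below 0.036 m and angle between the x axis of cartridge4_center and the x axis of bay1, either way round below 0.15 rad and angle between cartridge4_center's own z axis and vertical below 0.1 rad) or (horizontal distance between cartridge4_center and bay2 below 0.013 m and y of cartridge4_center in the frame of bay2 between -0.008 and 0.008 m and z of cartridge4_center in the frame of bay2 below 0.036 m and angle between the x axis of cartridge4_center and the x axis of bay2, either way round below 0.15 rad and angle between cartridge4_center's own z axis and vertical below 0.1 rad) or (horizontal distance between cartridge4_center and bay3 below 0.013 m and y of cartridge4_center in the frame of bay3 between -0.008 and 0.008 m and z of cartridge4_center in the frame of bay3 below 0.036 m and angle between the x axis of cartridge4_center and the x axis of bay3, either way round below 0.15 rad and angle between cartridge4_center's own z axis and vertical below 0.1 rad) or (horizontal distance between cartridge4_center and bay4 below 0.013 m and y of cartridge4_center in the frame of bay4 between -0.008 and 0.008 m and z of cartridge4_center in the frame of bay4 below 0.036 m and angle between the x axis of cartridge4_center and the x axis of bay4, either way round below 0.15 rad and angle between cartridge4_center's own z axis and vertical below 0.1 rad)) and contact force between the fingers and recorder below 0.3 N), for 0.4 s.
4. the bar is swung back to its closed stop (value of joint bar below 0.06 rad), for 0.2 s.
At the end, for the whole second after the job is handed in: Every cartridge present lies flat and fully down in a bay of its own (8 mm across, 13 mm in all, 0.15 rad); the tray is latched (joint within 6 mm of 0), nothing pressing on it; the bar is within 0.06 rad of its closed stop; all at rest (all of step 3 and value of joint bar below 0.06 rad and linear speed of each of cartridge1, cartridge2, cartridge3, cartridge4 below 0.02 m/s); the robot touches nothing.
It fails at once if a bystander is shoved more than 5 cm or tipped over (distance of any of rugged_pc, mini_pc, screwdriver, tape_roll, mug, power_brick, spray_can from where it was at the start of the episode above 0.05 m or angle between any of mug, spray_can's own z axis and vertical above 0.6 rad).
Of cartridge1, cartridge2, cartridge3, cartridge4 only 2 to 4 are there at a start; the rules pass over those that are not, and their reading is None.
At some moment in a run one of cartridge1, cartridge2, cartridge3, cartridge4 may be knocked a few centimetres aside while the robot is not near it.
Once in a run the grip may slacken for a moment while it holds something.
It also fails if it takes over 210 s, if anything falls off the work surface, if the arm or the gripper's body presses on something with over 40 N, if the wrist force passes 120 N, or if a joint passes its speed limit or range.

ROBOT

A 6-joint arm with a two-finger parallel gripper is mounted at the origin on the work surface. World frame = base frame: x ahead of the robot, y to its left, z up, the work surface at z = 0. Lengths are in mm, angles in rad, forces in N, time in s.
With the tool pointing down it reaches from about 300 to 1000 mm from the base axis. Payload 5.1 kg.
Tool frame: the origin (TCP) lies at the very end of the fingers, on their centre line; the grasp point (between the pads) lies 19 mm behind it; x points along the fingers, z is the direction in which the jaws open and shut, and the axes are right-handed (so a half turn about x gives the same grasp; the last joint's range is limited). The gripper opens to 95 mm and grips with 3 to 60 N. Pads are 20 mm wide; open, the fingers measure 119 mm over their backs; the gripper's body (75 mm by 180 mm) begins 59 mm behind the grasp point.
Start: joints at [1.094, 0.124, 1.65, -0, 1.367, -0.083], TCP at [249.424, 600.226, 178.256] pointing down, gripper open.
Joint ranges: [-2.61, 2.61], [-1.02, 2.33], [0.03, 2.71], [-1.35, 4.49], [0.32, 2.68], [-2.91, 2.91]. Speed limits (rad/s): [2.57, 2.57, 3.14, 3.14, 3.14, 3.14].

INTERFACE

Orientations are given as a unit quaternion [x, y, z, w].
In Python, from station import ctrl gives the robot as it stands.
- The arm moves only by the tool arm_command, never from a script. Its argument "targets" is a list of rows, each a list of 5 numbers: the shift along the tool's x, y, z in m, then the turn about the tool's x in degrees, then the opening, from -1 (shut) to 1 (fully open), so that 0 is half open. In form: [[x, y, z, twist, gripper], ...]. A call has 1 to 5 rows; each row shifts and turns the commanded pose from where the row before left it, along the tool's axes as they then stand; what a row does not reach is not made up. A row lasts 1/8 s, in which the tool goes at most 62.5 mm and 10.7 degrees, less where a joint would pass 70% of its speed; a pose out of reach is approached as far as the arm can. A call with a gripper value outside its range is refused whole. The fingers move at their own pace and stop on an object; "force" is the grip in N (left out, the last holds). Time passes only in rows, so rows that do not move let the fingers close. It gives the time, the measured TCP pose, the force and the opening at its end, in the units of the state.
- ctrl.sense(): the state, without advancing time (a new reading comes with each control period).
- ctrl.camera(name): name is "scene" or "top" or "wrist"; returns a dict with "color" (420x560x3 uint8, blue, green, red), "intrinsics" (3x3 intrinsics, pixels), "R" (3x3) and "t" (3): a world point X has camera coordinates R X + t. Camera axes: x right, y down, z forward; pixel columns grow to the right and rows downward; lengths in mm; the calibration is good to about 2 mm. A picture is of the moment at which its call begins. There is no depth.
- ctrl.hand_in(): hands the job in, once; it reports no verdict.
The state is a dict: "time_s": time; "joint_positions": joint angles; "dq": joint speeds; "joint_efforts": joint torques, N m; "tcp_pos": TCP position; "orientation": TCP orientation; "ft_force": force on the tool from outside, world axes, zero at the start; "torque": the same for the moment, N m; "opening": finger opening in mm.
Only numpy, scipy, OpenCV 4.12 (cv2) and the standard library are available. Lean on these libraries where they do the work, as an engineer would, in place of code of your own. Each camera call takes 0.05 s, during which the arm holds its last target.

## Working session

There is one attempt and no reset: what is moved stays moved. The work goes in short steps, Python scripts to look and compute and a tool call to move; the robot and the scene stay as the last step left them, time stands still between calls to the robot, and variables do not carry over. Pictures are saved under pics/ and viewed, and the job is handed in when it is done.

Besides the shell and the picture viewer there is one more tool, called as name(argument=value, ...), one argument or row to a line, values as JSON. arm_command: Moves the arm, as the interface text tells. Its arguments: {"type":"object","properties":{"targets":{"type":"array","items":{"type":"array","items":{"type":"number"}}},"force":{"type":"number"}},"required":["targets"]}

```bash
ls; mkdir -p pics
python3 - <<'E'
from station import ctrl
import cv2
s=ctrl.sense();print(s)
for n in("scene","top","wrist"):
    c=ctrl.camera(n);cv2.imwrite(f"pics/{n}0.png",c["color"]);print(n,c["intrinsics"],c["R"],c["t"])
E
```

```text
pics
{'time_s': 0.0, 'joint_positions': array([ 1.09441891e+00,  1.24489854e-01,  1.65167901e+00,  6.46181213e-06,
        1.36748750e+00, -8.25983152e-02]), 'dq': array([ 3.42212443e-04, -5.75476960e-04,  6.01794944e-04,  2.23552128e-03,
       -1.55130447e-03, -4.78681602e-05]), 'joint_efforts': array([ 1.68793358e-04, -4.17610180e+01, -3.59925807e+01,  7.74288224e-02,
        4.93123813e-02, -1.64273283e-04]), 'tcp_pos': array([249.08582167, 599.60180737, 176.99403281]), 'orientation': array([-0.39288096,  0.58878912,  0.39217771,  0.58751048]), 'ft_force': array([ 0.38735524,  0.17873275, -0.4661218 ]), 'torque': array([ 0.01311424, -0.01529177,  0.02377896]), 'opening': 95.15530251148942}
scene [[518.47047066   0.         290.72904132]
 [  0.         518.47047066 214.6818385 ]
 [  0.           0.           1.        ]] [[ 0.67710479  0.73579735 -0.01146102]
 [ 0.49523606 -0.46714169 -0.73247518]
 [-0.54430722  0.49028654 -0.68069726]] [-318.7752759  -245.80028233 1802.70844415]
top [[501.96640618   0.         277.04025534]
 [  0.         501.96640618 209.24417522]
 [  0.           0.           1.        ]] [[ 3.01375220e-02 -9.99545397e-01 -8.53856560e-04]
 [-9.82231341e-01 -2.94571494e-02 -1.85347966e-01]
 [ 1.85238554e-01  6.42461307e-03 -9.82672582e-01]] [ -60.68624912  525.69812267 1626.60191833]
wrist [[327.8606795    0.         282.02292581]
 [  0.         327.8606795  205.5739284 ]
 [  0.           0.           1.        ]] [[ 0.38196452  0.92417313 -0.00267204]
 [ 0.88718326 -0.36586355  0.28115782]
 [ 0.2588609  -0.1097629  -0.95965783]] [-647.93377658  -33.59467919  391.79864045]
```

View pics/scene0.png

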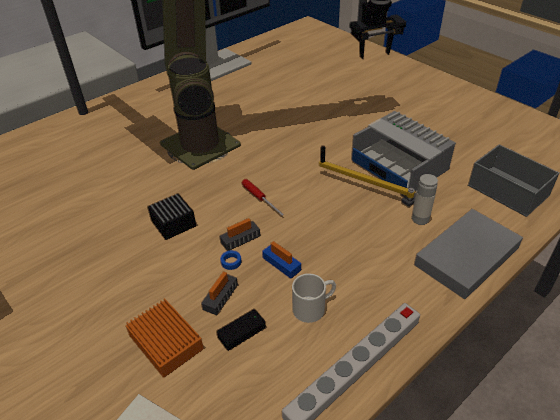

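View pics/top0.png

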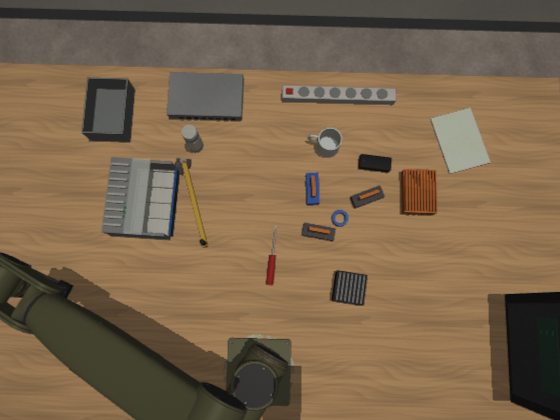

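View pics/wrist0.png

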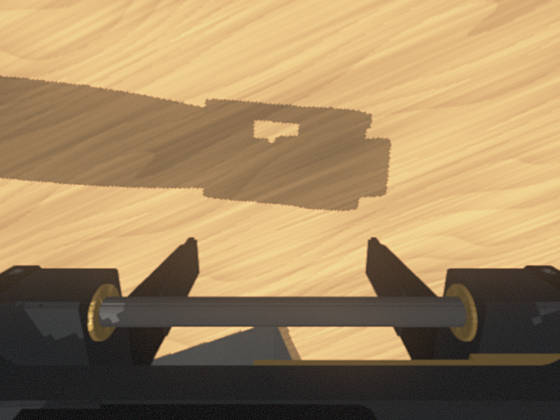

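```bash
cat > h.py <<'E'
import numpy as np,cv2
from station import ctrl
def ray(c,u,v):
    d=np.linalg.inv(c["intrinsics"])@np.array([u,v,1.]);R=np.array(c["R"]);t=np.array(c["t"])
    return -R.T@t,R.T@d
def onz(c,u,v,z):
    o,d=ray(c,u,v);return o+d*(z-o[2])/d[2]
def proj(c,X):
    p=c["intrinsics"]@(c["R"]@np.array(X,float)+c["t"]);return p[:2]/p[2]
def tri(c1,p1,c2,p2):
    o1,d1=ray(c1,*p1);o2,d2=ray(c2,*p2)
    s=np.linalg.lstsq(np.c_[d1,-d2],o2-o1,rcond=None)[0]
    a=o1+s[0]*d1;b=o2+s[1]*d2;return (a+b)/2,np.linalg.norm(a-b)
def orange(img):
    h=cv2.cvtColor(img,cv2.COLOR_BGR2HSV)
    return cv2.inRange(h,(3,170,110),(14,255,255))
def yellow(img):
    h=cv2.cvtColor(img,cv2.COLOR_BGR2HSV)
    return cv2.inRange(h,(18,190,120),(32,255,255))
def blobs(m,amin=20):
    n,l,s,ce=cv2.connectedComponentsWithStats(m)
    out=[]
    for i in range(1,n):
        if s[i,4]>=amin:
            ct=cv2.findContours((l==i).astype(np.uint8),0,1)[0][0]
            out.append((ce[i].round(1),int(s[i,4]),cv2.minAreaRect(ct)))
    return out
def crop(name,c,x0,y0,w,h,f):
    cv2.imwrite(f"pics/{name}.png",cv2.resize(c["color"][y0:y0+h,x0:x0+w],None,fx=f,fy=f,interpolation=cv2.INTER_CUBIC))
E
python3 - <<'E'
from h import *
for n in("top","scene"):
    c=ctrl.camera(n)
    print(n,"O");[print(b) for b in blobs(orange(c["color"]))]
    print("Y");[print(b) for b in blobs(yellow(c["color"]))]
    if n=="top": crop("t1",c,90,120,130,135,5); crop("t2",c,290,150,110,100,6)
    else: crop("s1",c,300,100,160,110,5)
E
```

```text
top O
(array([420.4, 190.4]), 946, ((419.5408935546875, 190.5124053955078), (43.79481887817383, 32.17743682861328), 88.45184326171875))
(array([312.7, 186.3]), 50, ((312.6775817871094, 185.51898193359375), (19.084657669067383, 2.466325044631958), 86.633544921875))
(array([369.2, 193.9]), 64, ((368.9794616699219, 193.94520568847656), (3.1601109504699707, 19.662914276123047), 69.44395446777344))
(array([319.4, 229.8]), 63, ((319.0453186035156, 229.7584991455078), (20.39459800720215, 3.0714755058288574), 10.61965560913086))
Y
scene O
(array([238.3, 223.7]), 77, ((238.12371826171875, 223.7783660888672), (3.1475729942321777, 23.75910186767578), 66.03751373291016))
(array([280.9, 248.5]), 87, ((280.7297668457031, 248.37838745117188), (23.249526977539062, 3.7199244499206543), 35.53767776489258))
(array([217.3, 281.9]), 100, ((217.35675048828125, 281.75946044921875), (3.9701590538024902, 24.7767333984375), 36.02737045288086))
(array([161.9, 332.8]), 2252, ((162.54588317871094, 331.05645751953125), (58.88764572143555, 51.02949523925781), 50.90614318847656))
Y
(array([366.8, 176.6]), 250, ((364.8500671386719, 175.95001220703125), (89.49246978759766, 3.1622776985168457), 18.434947967529297))
```

```bash
echo
```

```text
(no output)
```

View pics/t1.png

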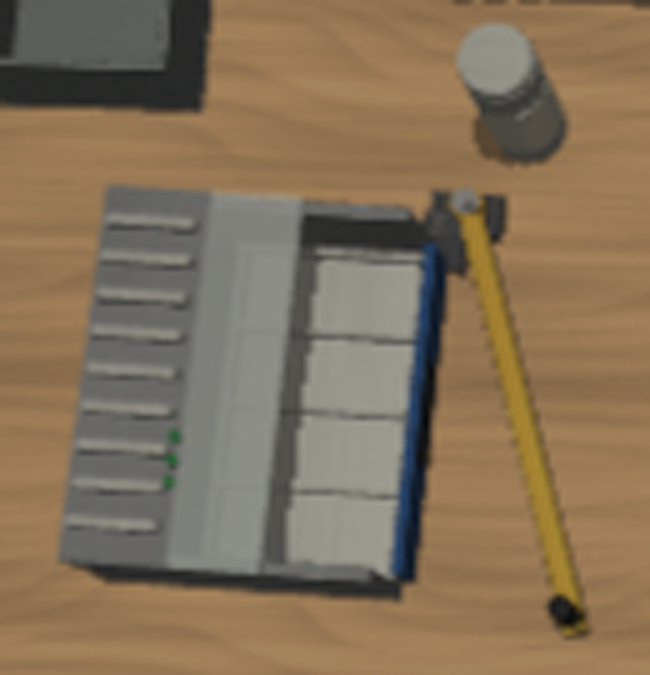

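View pics/t2.png

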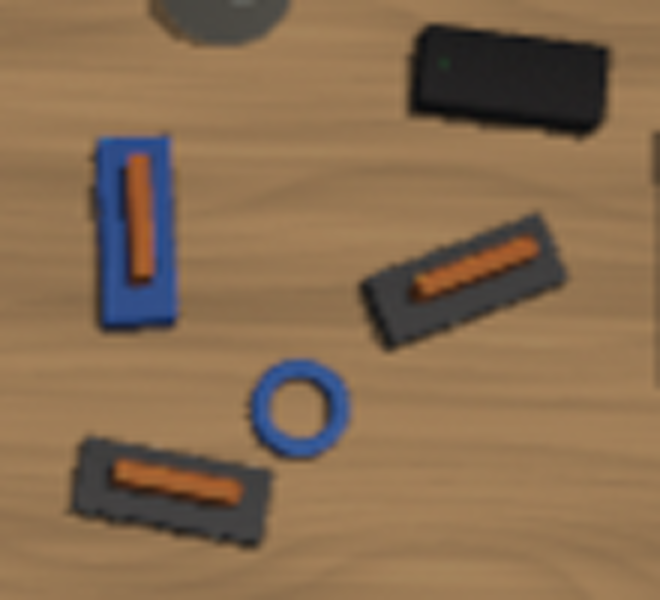

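View pics/s1.png

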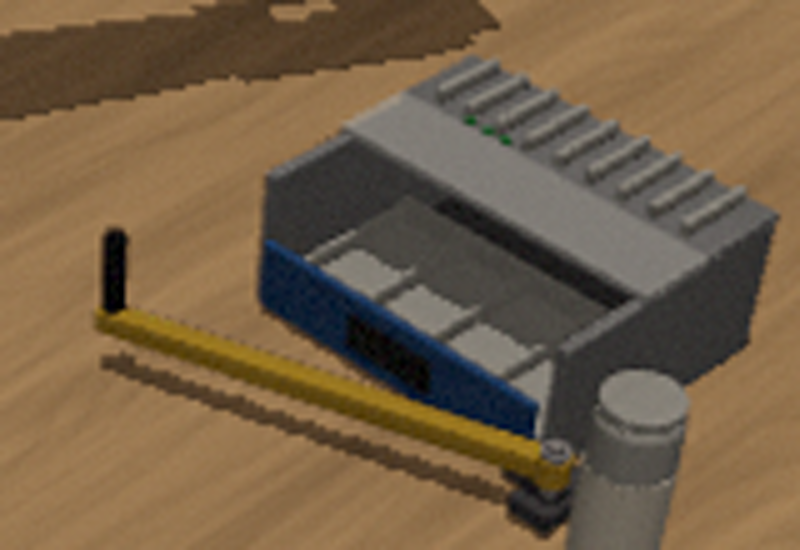

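```bash
cat > m1.py <<'E'
from h import *
ct=ctrl.camera("top");cs=ctrl.camera("scene")
def T(x,y):return ((x+.5)/5-.5+90,(y+.5)/5-.5+120)
def S(x,y):return ((x+.5)/5-.5+300,(y+.5)/5-.5+100)
for n,a,b in [("roof fr -y",(303,200),(645,297)),("roof fr +y",(263,572),(348,130)),("back -y",(107,187),(777,215)),("panel +y",(403,580),(266,240)),("panel -y",(440,247),(536,404)),("pin",(466,200),(557,450)),("post top",(560,600),(114,234))]:
    print(n,*tri(ct,T(*a),cs,S(*b)))
pts=[T(303,200),T(263,572),T(107,187),T(62,562)]
for z in (106,116):
    P=[onz(ct,*p,z)[:2] for p in pts];print(z,[p.round(1) for p in P],np.linalg.norm(P[0]-P[1]),np.linalg.norm(P[2]-P[3]),np.linalg.norm(P[0]-P[2]))
for p in (T(440,247),T(403,580)):print("panel56",onz(ct,*p,56))
print("pin",onz(ct,*T(466,200),52))
for c in(ct,cs):
  for b in blobs(orange(c["color"])):
    if b[1]<150:
        bx=cv2.boxPoints(b[2]);
        w,hh=b[2][1]
        e=sorted([(bx[i]+bx[(i+1)%4])/2 for i in range(4)],key=lambda q:-np.linalg.norm(q-b[2][0]))[:2]
        A,B=[onz(c,*q,58)[:2] for q in e];d=A-B
        print("cart",((A+B)/2).round(1),np.linalg.norm(d).round(1),np.degrees(np.arctan2(d[1],d[0])).round(1), onz(c,*b[0],58)[:2])
E
python3 m1.py
```

```text
roof fr -y [670.87407471 377.1686761  104.63531934] 1.4156546716541485
roof fr +y [425.91622123 386.58498124 101.47342969] 6.273029054323814
back -y [675.80682101 506.8064534  104.0298545 ] 0.7515926249304129
panel +y [429.78307612 307.24222273  54.97685505] 7.515163948596473
panel -y [656.42148894 297.32915679  57.43860312] 7.366871333474768
pin [689.27555133 280.87745573  52.05352171] 1.7384856559837187
post top [410.24952227 191.24198938 107.71048361] 1.5491319836200639
106 [array([670. , 376.3]), array([423.2, 382.8]), array([674.9, 505.8]), array([425.8, 511.8])] 246.81737029757605 249.22336208389018 129.6590302041045
116 [array([667.1, 373.5]), array([421.9, 380.1]), array([672.1, 502.3]), array([424.5, 508.3])] 245.26486681977966 247.65572470116933 128.84346323214902
panel56 [654.12086958 294.82309267  56.        ]
panel56 [427.18009154 304.03523772  56.        ]
pin [688.65221759 280.22665131  52.        ]
cart [ 610.2 -161.8] 65.6 4.3 [ 607.34906326 -161.92884842]
cart [ 586.8 -350.2] 66.6 -67.5 [ 586.94920123 -350.92972312]
cart [ 461.2 -185.3] 67.0 81.0 [ 460.91741951 -186.81832893]
cart [ 459. -184.] 68.3 81.4 [ 458.82268515 -183.70644035]
cart [ 608.3 -160.5] 68.4 -177.5 [ 608.99746585 -160.43096455]
cart [ 585.2 -348.8] 69.4 111.7 [ 585.51675206 -349.71061728]
```

```bash
cat >> h.py <<'E'
from scipy.spatial.transform import Rotation as Ro
def tool():
    s=ctrl.sense();R=Ro.from_quat(s["orientation"]).as_matrix();return s,np.array(s["tcp_pos"]),R
def wrap(a):return (a+180)%360-180
def plan(wps,step=55.,tw=10.,R=None,p=None):
    """wps: (x,y,z,yaw|None,grip,[step]) ; prints rows. yaw=world angle of tool z axis"""
    s,p0,R0=tool();
    p=p0.copy();yaw=np.degrees(np.arctan2(R0[1,2],R0[0,2]))
    print("from",p.round(1),"yaw",yaw.round(1),"q6",s["joint_positions"][5].round(2),"t",round(s["time_s"],2))
    rows=[]
    def Rm(y):
        y=np.radians(y);zx=np.array([np.cos(y),np.sin(y),0]);xx=np.array([0,0,-1.]);return np.c_[xx,np.cross(zx,xx),zx]
    for w in wps:
        st=w[5] if len(w)>5 else step
        tg=np.array(w[:3],float);ty=yaw if w[3] is None else w[3]
        dy=wrap(ty-yaw)
        n=max(1,int(np.ceil(max(np.linalg.norm(tg-p)/st,abs(dy)/tw))))
        a=p.copy();ya=yaw
        for i in range(1,n+1):
            d=Rm(yaw).T@(a+(tg-a)*i/n-p);d=d.round(0);t=round(-(ya+dy*i/n-yaw),1)
            p=p+Rm(yaw)@d;yaw=yaw-t
            rows.append([round(x/1000,3)+0. for x in d]+[t+0.,w[4]])
    for i in range(0,len(rows),5):print(rows[i:i+5])
E
python3 - <<'E'
from h import *
print(tool()[2].round(3))
plan([(409,191,178,107.75,1),(409,191,60,107.75,1)])
plan([(409,191,178,-72.25,1),(409,191,60,-72.25,1)])
E
```

```text
[[-0.    -0.923  0.384]
 [-0.     0.384  0.923]
 [-1.     0.    -0.   ]]
from [249.3 600.1 178. ] yaw 67.4 q6 -0.08 t 0.35
[[np.float64(0.0), np.float64(-0.038), np.float64(-0.04), np.float64(-5.0), 1], [np.float64(0.0), np.float64(-0.035), np.float64(-0.042), np.float64(-5.1), 1], [np.float64(0.0), np.float64(-0.03), np.float64(-0.046), np.float64(-5.0), 1], [np.float64(0.0), np.float64(-0.026), np.float64(-0.048), np.float64(-5.1), 1], [np.float64(0.0), np.float64(-0.023), np.float64(-0.05), np.float64(-5.0), 1]]
[[np.float64(0.0), np.float64(-0.017), np.float64(-0.052), np.float64(-5.0), 1], [np.float64(0.0), np.float64(-0.013), np.float64(-0.054), np.float64(-5.1), 1], [np.float64(0.0), np.float64(-0.008), np.float64(-0.054), np.float64(-5.0), 1], [np.float64(0.039), np.float64(0.0), np.float64(0.0), np.float64(0.0), 1], [np.float64(0.04), np.float64(0.0), np.float64(0.0), np.float64(0.0), 1]]
[[np.float64(0.039), np.float64(0.0), np.float64(0.0), np.float64(0.0), 1]]
from [249.3 600.1 178. ] yaw 67.4 q6 -0.08 t 0.35
[[np.float64(0.0), np.float64(-0.022), np.float64(-0.023), np.f
[... 569 characters left out ...]
], [np.float64(0.0), np.float64(-0.026), np.float64(0.018), np.float64(10.0), 1], [np.float64(0.0), np.float64(-0.023), np.float64(0.021), np.float64(10.0), 1]]
[[np.float64(0.0), np.float64(-0.018), np.float64(0.025), np.float64(10.0), 1], [np.float64(0.0), np.float64(-0.014), np.float64(0.029), np.float64(9.9), 1], [np.float64(0.0), np.float64(-0.009), np.float64(0.03), np.float64(10.0), 1], [np.float64(0.0), np.float64(-0.004), np.float64(0.031), np.float64(10.0), 1], [np.float64(0.039), np.float64(0.0), np.float64(0.0), np.float64(0.0), 1]]
[[np.float64(0.04), np.float64(0.0), np.float64(0.0), np.float64(0.0), 1], [np.float64(0.039), np.float64(0.0), np.float64(0.0), np.float64(0.0), 1]]
```

```bash
sed -i 's/round(x\/1000,3)+0\. for x in d\]+\[t+0\.,w\[4\]\]/float(round(x\/1000,3)+0.) for x in d]+[float(t)+0.,w[4]]/' h.py
```

arm_command(
  targets=[
    [0,-0.022,-0.023,10,1],
    [0,-0.025,-0.018,10,1],
    [0,-0.028,-0.014,10,1],
    [0,-0.03,-0.009,10,1],
    [0,-0.031,-0.003,10,1],
  ],
  force=20,
)

```text
time_s: 0.98
tcp_pos: [306.4, 453.5, 178.3]
orientation: [-0.105, 0.699, 0.105, 0.699]
ft_force: [-0.4, 0.6, -0.2]
opening: 94.6
```

arm_command(
  targets=[
    [0,-0.032,0.002,10,1],
    [0,-0.03,0.008,10,1],
    [0,-0.029,0.012,10,1],
    [0,-0.026,0.018,10,1],
    [0,-0.023,0.021,10,1],
  ],
)

```text
time_s: 1.6
tcp_pos: [363.0, 306.8, 178.4]
orientation: [0.2, 0.678, -0.2, 0.678]
ft_force: [-0.1, 0.2, -0.8]
opening: 94.9
```

arm_command(
  targets=[
    [0,-0.018,0.025,10,1],
    [0,-0.014,0.029,10,1],
    [0,-0.009,0.03,10,1],
    [0,-0.004,0.031,10,1],
    [0,0,0,0,1],
  ],
)

```text
time_s: 2.22
tcp_pos: [408.2, 189.3, 178.4]
orientation: [0.419, 0.569, -0.419, 0.57]
ft_force: [-0.4, 0.1, 0.4]
opening: 95.2
```

Run:
```python
from h import *
plan([(409,191,178,-72.25,1),(409,191,60,-72.25,1)])
c=ctrl.camera("top");crop("t3",c,90,120,160,140,5)
c=ctrl.camera("wrist");cv2.imwrite("pics/w3.png",c["color"])
c=ctrl.camera("scene");crop("s3",c,250,50,200,150,4)
```

```text
from [408.2 189.3 178.4] yaw -72.7 q6 1.58 t 2.23
[[0.0, 0.001, -0.001, -0.4, 1], [0.039, 0.0, 0.0, 0.0, 1], [0.04, 0.0, 0.0, 0.0, 1], [0.039, 0.0, 0.0, 0.0, 1]]
```

View pics/w3.png

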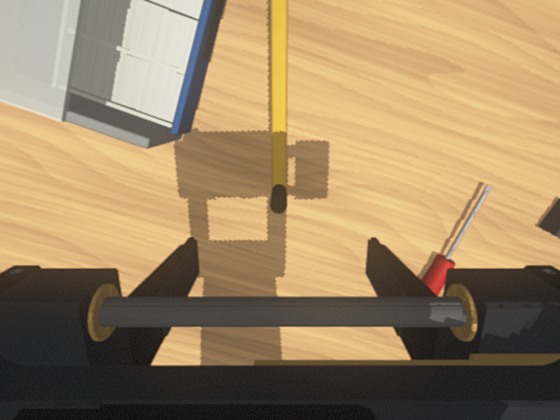

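View pics/s3.png

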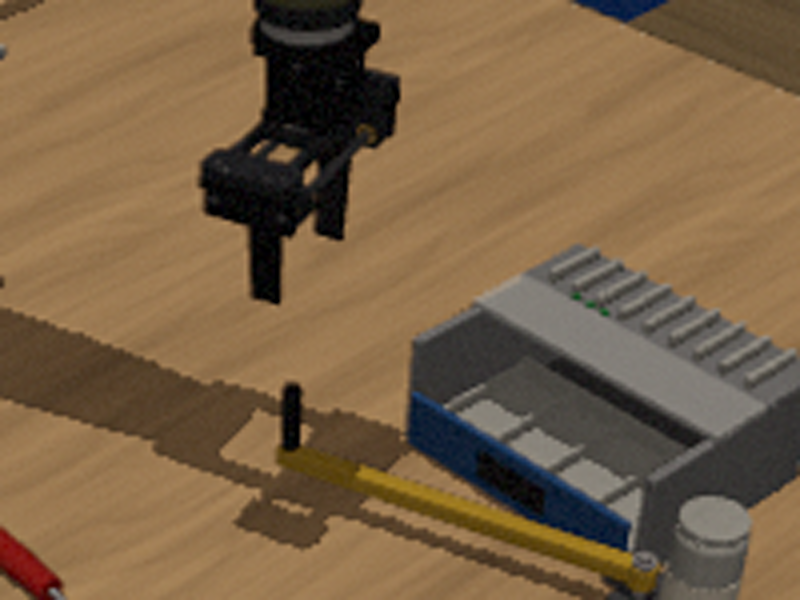

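arm_command(
  targets=[
    [0.039,0.001,-0.001,0,1],
    [0.04,0,0,0,1],
    [0.039,0,0,0,1],
    [0,0,0,0,0],
    [0,0,0,0,-0.7],
  ],
)

```text
time_s: 3.0
tcp_pos: [409.2, 192.7, 61.8]
orientation: [0.419, 0.57, -0.417, 0.571]
ft_force: [0.4, -0.0, 0.2]
opening: 80.8
```

arm_command(
  targets=[
    [0,0,0,0,-1],
    [0,0,0,0,-1],
    [0,0,0,0,-1],
  ],
  force=10,
)

```text
time_s: 3.38
tcp_pos: [409.0, 191.9, 61.1]
orientation: [0.419, 0.57, -0.418, 0.57]
ft_force: [0.3, 0.2, -1.2]
opening: 50.6
```

Run:
```python
from h import *
s,p,R=tool();print(p,s["opening"],s["ft_force"])
piv=np.array([688.4,280.1]);d=p[:2]-piv;r=np.hypot(*d);a=np.degrees(np.arctan2(d[1],d[0]))%360;print(r,a)
w=[]
for k in range(1,14):
    b=a+(270.5-a)*k/13;q=piv+r*np.array([np.cos(np.radians(b)),np.sin(np.radians(b))]);w.append((q[0],q[1],60,b-270,-1))
plan(w)
```

```text
[408.95238348 191.94607386  61.08720025] 50.62329054136137 [ 0.29203851  0.21870682 -1.21079129]
293.0223286280289 197.50828568466903
from [409.  191.9  61.1] yaw -72.6 q6 1.59 t 3.38
[[0.001, 0.001, 0.029, -5.7, -1], [0.0, 0.002, 0.028, -5.6, -1], [0.0, 0.001, 0.029, -5.6, -1], [0.0, 0.002, 0.029, -5.6, -1], [0.0, 0.001, 0.028, -5.6, -1]]
[[0.0, 0.002, 0.029, -5.7, -1], [0.0, 0.001, 0.029, -5.6, -1], [0.0, 0.001, 0.028, -5.6, -1], [0.0, 0.002, 0.029, -5.6, -1], [0.0, 0.001, 0.029, -5.6, -1]]
[[0.0, 0.002, 0.028, -5.6, -1], [0.0, 0.001, 0.029, -5.7, -1], [0.0, 0.001, 0.029, -5.6, -1]]
```

arm_command(
  targets=[
    [0,0,0,0,-1],
    [0,0,0,0,-1],
    [0,0,0,0,-1],
    [0,0,0,0,-1],
  ],
)

```text
time_s: 3.88
tcp_pos: [408.3, 191.8, 60.2]
orientation: [0.418, 0.57, -0.419, 0.57]
ft_force: [-0.5, -0.2, -0.0]
opening: 15.2
```

arm_command(
  targets=[
    [0,0.001,0.015,-2.8,-1],
    [0,0.002,0.028,-5.6,-1],
    [0,0.001,0.029,-5.6,-1],
    [0,0.002,0.029,-5.6,-1],
    [0,0.001,0.028,-5.6,-1],
  ],
)

```text
time_s: 4.5
tcp_pos: [473.7, 80.4, 60.2]
orientation: [0.283, 0.648, -0.283, 0.648]
ft_force: [1.5, 3.0, -1.3]
opening: 15.0
```

```bash
cat > arc.py <<'E'
import sys
from h import *
end=float(sys.argv[1]);n=int(sys.argv[2])
s,p,R=tool();print(p,s["opening"],s["ft_force"])
piv=np.array([688.4,280.1]);d=p[:2]-piv;r=np.hypot(*d);a=np.degrees(np.arctan2(d[1],d[0]))%360;print(r,a)
w=[]
for k in range(1,n+1):
    b=a+(end-a)*k/n;q=piv+294*np.array([np.cos(np.radians(b)),np.sin(np.radians(b))]);w.append((q[0],q[1],p[2],b-270,-1))
plan(w)
E
python3 arc.py 272 10
```

```text
[473.73768755  80.36716439  60.19963547] 15.004923472260666 [ 1.53579654  3.02705651 -1.32528892]
293.21172215041577 222.93668865071132
from [473.7  80.4  60.2] yaw -47.2 q6 0.88 t 4.5
[[0.0, 0.0, 0.025, -5.0, -1], [0.0, 0.001, 0.025, -4.9, -1], [0.0, 0.001, 0.025, -5.0, -1], [0.0, 0.002, 0.026, -4.9, -1], [0.0, 0.001, 0.025, -4.9, -1]]
[[0.0, 0.001, 0.025, -4.9, -1], [0.0, 0.001, 0.025, -4.9, -1], [0.0, 0.001, 0.025, -4.9, -1], [0.0, 0.001, 0.025, -4.9, -1], [0.0, 0.001, 0.025, -4.9, -1]]
```

arm_command(
  targets=[
    [0,0,0.025,-5,-1],
    [0,0.001,0.025,-5,-1],
    [0,0.001,0.025,-5,-1],
    [0,0.002,0.026,-5,-1],
    [0,0.001,0.025,-5,-1],
  ],
)

```text
time_s: 5.12
tcp_pos: [576.7, 9.9, 60.2]
orientation: [0.137, 0.694, -0.136, 0.694]
ft_force: [1.8, 5.2, 0.2]
opening: 15.5
```

arm_command(
  targets=[
    [0,0.001,0.025,-5,-1],
    [0,0.001,0.025,-5,-1],
    [0,0.001,0.025,-5,-1],
    [0,0.001,0.02,-4,-1],
  ],
)

```text
time_s: 5.62
tcp_pos: [668.9, -10.9, 60.1]
orientation: [0.021, 0.707, -0.019, 0.707]
ft_force: [-0.1, 2.8, 1.2]
opening: 15.4
```

```bash
python3 arc.py 272 2
```

```text
[668.85464646 -10.88709116  60.12349799] 15.379796055657998 [-0.09310493  2.80584943  1.20928992]
291.64277475393794 266.1572637377396
from [668.9 -10.9  60.1] yaw -3.2 q6 -0.04 t 5.62
[[0.0, -0.002, 0.015, -2.3, -1], [0.0, 0.0, 0.015, -2.9, -1]]
```

arm_command(
  targets=[
    [0,-0.001,0.013,-2,-1],
    [0,0,0.008,-1,-1],
    [0,0,0.004,0,-1],
    [0,0,0.002,0,-1],
  ],
)

```text
time_s: 6.12
tcp_pos: [688.1, -11.5, 59.6]
orientation: [0.004, 0.713, -0.001, 0.701]
ft_force: [-18.5, 6.2, 11.8]
opening: 23.6
```

```bash
python3 arc.py 272 2;python3 - <<'E'
from h import *
c=ctrl.camera("scene");crop("s4",c,250,80,240,180,3)
E
```

```text
[688.05607033 -11.48692436  59.56259534] 23.59289921911658 [-18.54703045   6.22071728  11.76878934]
291.58712719019985 269.9324190907025
from [688.1 -11.5  59.6] yaw -0.4 q6 -0.09 t 6.12
[[0.0, -0.002, 0.005, -1.3, -1], [0.0, 0.0, 0.006, -1.1, -1]]
```

View pics/s4.png

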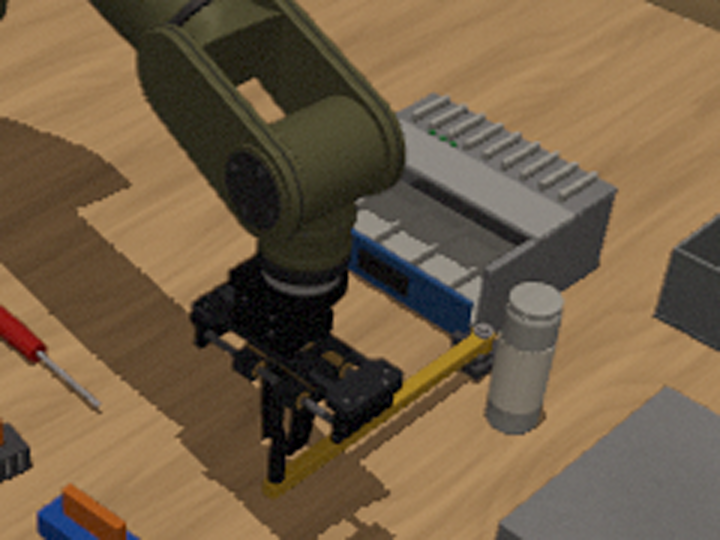

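arm_command(
  targets=[
    [0,0,0,0,-1],
    [0,0,-0.006,0,-0.3],
    [0,0,0,0,-0.3],
    [0,0,0,0,-0.3],
    [-0.03,0,0,0,-0.3],
  ],
)

```text
time_s: 6.8
tcp_pos: [686.7, -13.7, 87.0]
orientation: [0.002, 0.709, -0.002, 0.705]
ft_force: [-0.8, 0.7, 1.0]
opening: 33.4
```

arm_command(
  targets=[
    [-0.05,0,0,0,-0.3],
    [-0.02,0,0,0,-1],
    [-0.001,0,0,0,-1],
  ],
)

```text
time_s: 7.18
tcp_pos: [690.1, -13.8, 163.1]
orientation: [0.002, 0.706, -0.002, 0.708]
ft_force: [-0.1, 0.3, -0.4]
opening: 18.5
```

Run:
```python
from h import *
ct=ctrl.camera("top");crop("t5",ct,90,120,200,140,4)
s,p,R=tool();print(p,s["ft_force"],s["opening"])
plan([(544,200,160,-2,-1),(544,230,24,-2,-1)])
```

```text
[688.94241949 -13.69523343 160.92412111] [-0.13888662  0.02225726 -0.76350008] 14.316366290272143
from [688.9 -13.7 160.9] yaw -0.4 q6 -0.09 t 7.22
[[0.0, 0.043, -0.029, 0.3, -1], [0.0, 0.042, -0.03, 0.4, -1], [0.001, 0.042, -0.03, 0.3, -1], [0.0, 0.042, -0.03, 0.3, -1], [0.0, 0.042, -0.03, 0.3, -1]]
[[0.045, 0.01, 0.0, 0.0, -1], [0.046, 0.01, -0.001, 0.0, -1], [0.045, 0.01, 0.0, 0.0, -1]]
```

View pics/t5.png

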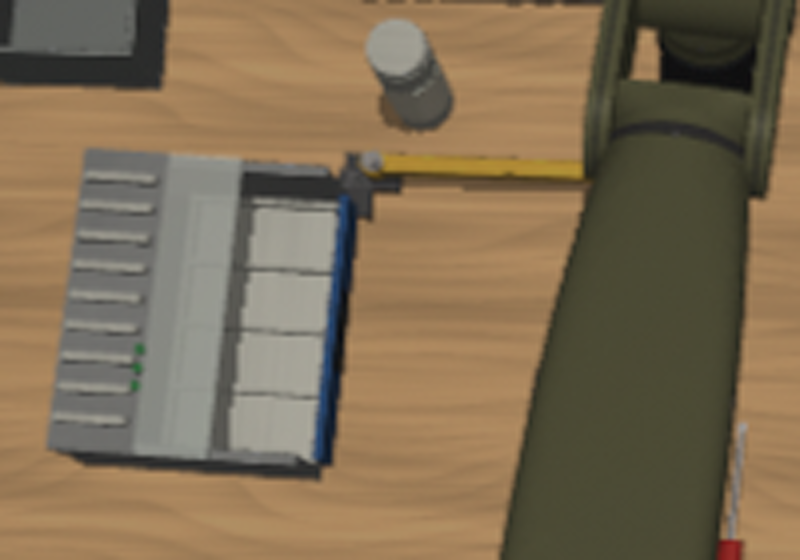

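arm_command(
  targets=[
    [0,0.043,-0.029,0.3,-1],
    [0,0.042,-0.03,0.4,-1],
    [0.001,0.042,-0.03,0.3,-1],
    [0,0.042,-0.03,0.3,-1],
    [0,0.042,-0.03,0.3,-1],
  ],
)

```text
time_s: 7.85
tcp_pos: [541.0, 200.8, 156.9]
orientation: [0.012, 0.709, -0.013, 0.705]
ft_force: [0.3, -0.8, 0.9]
opening: 0.4
```

arm_command(
  targets=[
    [0.045,0.01,0,0,-1],
    [0.046,0.01,0,0,-1],
    [0.044,0.01,0,0,-1],
    [0,0,0,0,-1],
  ],
)

```text
time_s: 8.35
tcp_pos: [538.9, 228.6, 18.3]
orientation: [0.01, 0.711, -0.013, 0.703]
ft_force: [-0.8, 0.5, 0.0]
opening: 0.5
```

Run:
```python
from h import *
plan([(544,315,24,-2,-1,20)])
c=ctrl.camera("scene");crop("s6",c,250,80,240,180,3)
```

```text
from [538.9 228.6  18.3] yaw -1.9 q6 0.34 t 8.35
[[-0.001, 0.017, 0.0, 0.0, -1], [-0.001, 0.018, 0.001, 0.0, -1], [-0.001, 0.017, 0.0, 0.1, -1], [-0.002, 0.017, 0.001, 0.0, -1], [-0.001, 0.018, 0.0, 0.0, -1]]
```

View pics/s6.png

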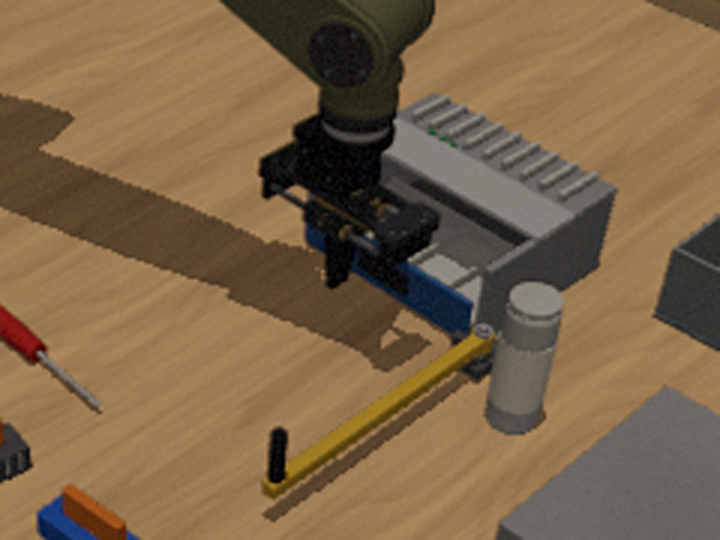

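arm_command(
  targets=[
    [-0.004,0.017,0.001,0,-1],
    [-0.002,0.018,0.001,0,-1],
    [0,0.017,0,0,-1],
    [0,0.012,0,0,-1],
  ],
)

```text
time_s: 8.9
tcp_pos: [549.2, 295.6, 32.1]
orientation: [0.012, 0.707, -0.012, 0.707]
ft_force: [0.0, -1.5, -0.2]
opening: 0.5
```

arm_command(
  targets=[
    [0,0.009,0,0,-1],
    [0,0.006,0,0,-1],
  ],
)

```text
time_s: 9.15
tcp_pos: [549.2, 309.4, 31.1]
orientation: [0.012, 0.707, -0.012, 0.707]
ft_force: [0.1, 0.1, -0.0]
opening: 0.6
```

Run:
```python
from h import *
s,p,R=tool();print(p,s["ft_force"])
c=ctrl.camera("scene");crop("s7",c,290,80,200,150,4)
c=ctrl.camera("wrist");cv2.imwrite("pics/w7.png",c["color"])
```

```text
[549.20816662 309.40350679  31.08437139] [ 0.08171854  0.09179358 -0.02292045]
```

View pics/s7.png

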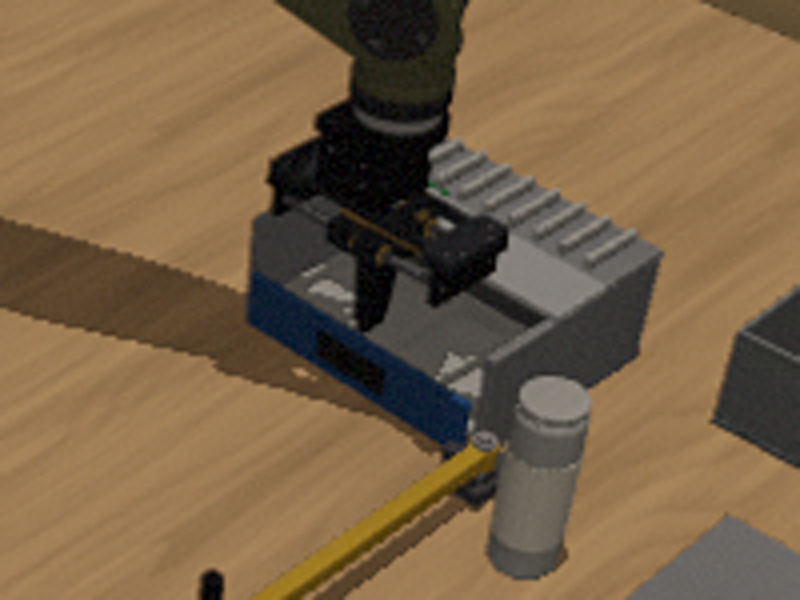

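View pics/w7.png

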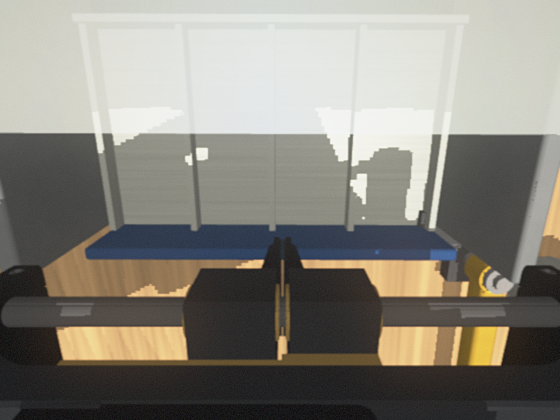

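Run:
```python
from h import *
s,p,R=tool()
for n in("scene","wrist"):
    c=ctrl.camera(n)
    for q in (p,p+[0,0,20],[544,301,56],[430,305,56],[654,297,56],[544,301,31]):
        u=proj(c,q); print(n,np.round(q),u.round(1),((u-[290,80])*4).round() if n=="scene" else "")
    if n=="wrist":
        for v in (228,247,258): print(v,onz(c,285,v,56),onz(c,285,v,6))
```

```text
scene [549. 309.  31.] [379.7 169.9] [359. 360.]
scene [549. 309.  51.] [380.3 164.9] [361. 340.]
scene [544 301  56] [377.5 164. ] [350. 336.]
scene [430 305  56] [351.3 147.9] [245. 272.]
scene [654 297  56] [404.8 180.8] [459. 403.]
scene [544 301  31] [376.7 170.3] [347. 361.]
wrist [549. 309.  31.] [281.8 230.4] 
wrist [549. 309.  51.] [281.7 242. ] 
wrist [544 301  56] [273.5 258.1] 
wrist [430 305  56] [ 85.3 257.6] 
wrist [654 297  56] [455.1 258.9] 
wrist [544 301  31] [274.4 242.1] 
228 [551.54483912 320.2095224   56.        ] [551.38433755 301.6834266    6.        ]
247 [551.18593075 308.09094848  56.        ] [550.92661379 286.22834197   6.        ]
258 [550.97226416 300.87647648  56.        ] [550.65412008 277.0275667    6.        ]
```

Run:
```python
from h import *
s,p,R=tool();print(p,s["ft_force"],s["joint_efforts"])
c=ctrl.camera("scene");crop("s8",c,340,110,80,80,8);print(proj(c,[539,229,18]))
c=ctrl.camera("wrist");crop("w8",c,200,190,160,110,5)
c=ctrl.camera("top");crop("t8",c,90,120,160,140,5)
```

```text
[549.28055245 308.69139678  31.06514103] [ 1.1026509   0.56062912 -0.38239662] [ 2.38057114e-01 -4.21796644e+01 -3.25837255e+01  9.26306262e-02
 -9.29915579e-03  2.72171266e-03]
[359.82477577 182.77882098]
```

View pics/s8.png

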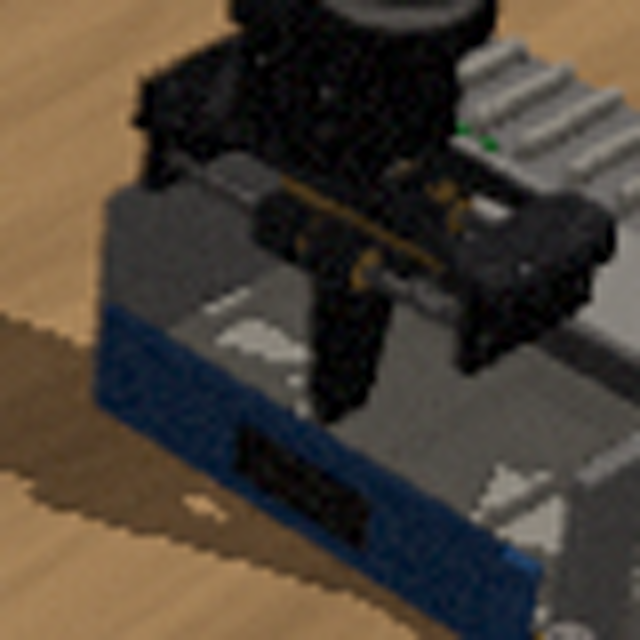

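View pics/w8.png

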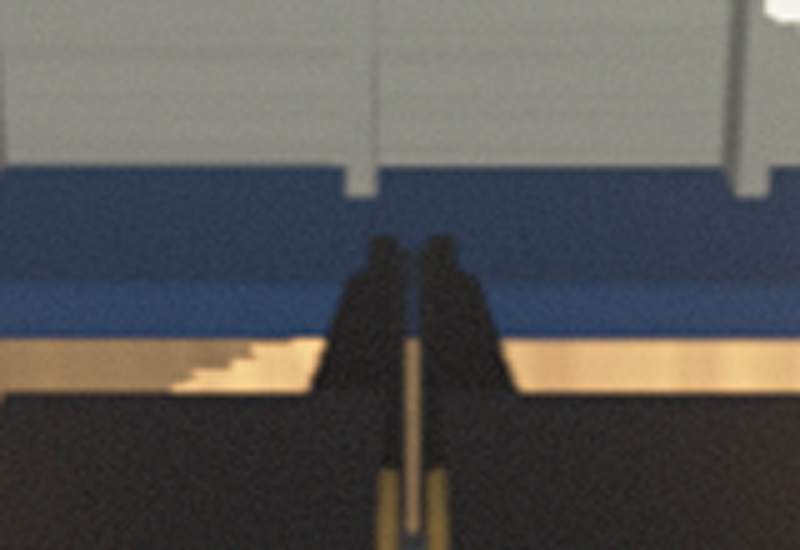

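Run:
```python
from h import *
c=ctrl.camera("scene");
p=np.array([249.1,599.6,177]);y=np.radians(67.4);d=np.array([np.cos(y),np.sin(y),0])
print(proj(c,p+50*d),proj(c,p-50*d))
p=np.array([408.2,189.3,178.4]);y=np.radians(-72.7);d=np.array([np.cos(y),np.sin(y),0])
for k in(50,-50):print((proj(c,p+k*d)-[250,50])*4)
print(proj(c,[539,229,18]), proj(c,[539,229,48]))
i=cv2.imread("pics/scene0.png");cv2.imwrite("pics/s0c.png",cv2.resize(i[0:80,330:430],None,fx=7,fy=7))
```

```text
[384.75905638  62.38821671] [359.37063846  67.19281437]
[258.12994752 340.79124287]
[319.98168214 275.73477943]
[359.82477577 182.77882098] [360.60060168 175.19856322]
```

View pics/s0c.png

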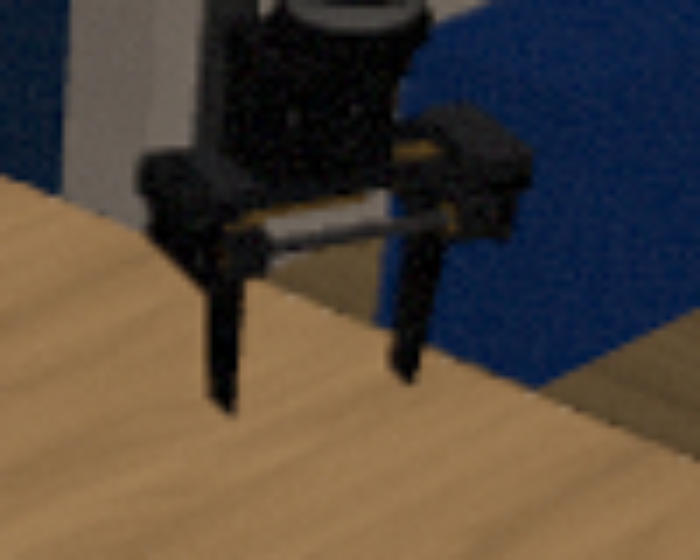

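arm_command(
  targets=[
    [-0.03,0,0,0,-1],
    [0,-0.045,0,0,-1],
    [0,-0.045,0,0,-1],
    [0.03,0,0,0,-1],
    [0.02,0,0,0,-1],
  ],
)

```text
time_s: 10.18
tcp_pos: [545.9, 218.1, 10.2]
orientation: [0.012, 0.707, -0.013, 0.707]
ft_force: [0.9, 0.7, 0.0]
opening: 0.7
```

arm_command(
  targets=[
    [0.006,0,0,0,-1],
    [0.003,0,0,0,-1],
    [0.003,0,0,0,-1],
    [0,0,0,0,-1],
  ],
)

```text
time_s: 10.68
tcp_pos: [546.7, 219.3, -0.3]
orientation: [0.012, 0.707, -0.012, 0.707]
ft_force: [-0.0, 0.4, -0.7]
opening: 0.8
```

arm_command(
  targets=[
    [0.003,0,0,0,-1],
    [0.003,0,0,0,-1],
    [0,0,0,0,-1],
  ],
)

```text
time_s: 11.05
tcp_pos: [546.0, 218.8, -7.1]
orientation: [0.012, 0.707, -0.012, 0.707]
ft_force: [-0.6, -0.2, 0.7]
opening: 0.5
```

Run:
```python
from h import *
s,p,R=tool();print(p,s["ft_force"])
c=ctrl.camera("scene");crop("s9",c,320,110,100,100,6);
for z in (-6,20,30,40):print(z,(proj(c,[p[0],p[1],z])-[320,110])*6)
```

```text
[545.97456792 218.84470325  -7.11242808] [-0.598933   -0.18471753  0.67497764]
-6 [232.24883854 487.16202239]
20 [236.1830442  448.55691815]
30 [237.71948577 433.48030755]
40 [239.26911921 418.27424927]
```

View pics/s9.png

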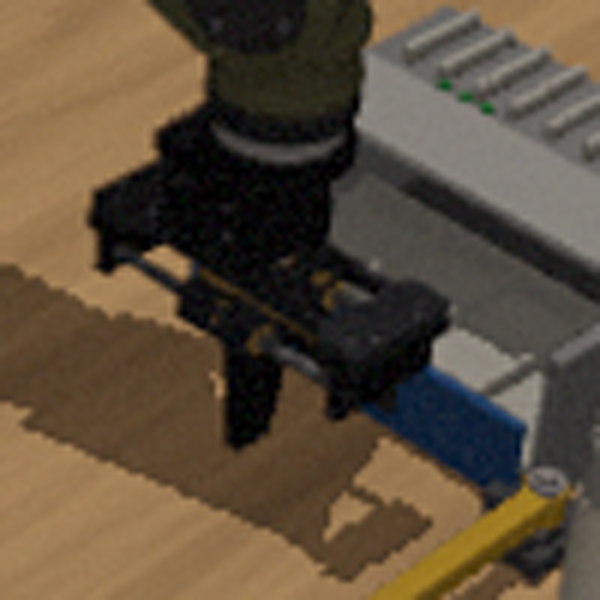

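arm_command(
  targets=[
    [0.005,0,0,0,-1],
    [0.005,0,0,0,-1],
    [0.003,0,0,0,-1],
    [0,0,0,0,-1],
  ],
)

```text
time_s: 11.6
tcp_pos: [545.9, 218.8, -20.3]
orientation: [0.012, 0.707, -0.012, 0.707]
ft_force: [-0.7, 0.4, 0.1]
opening: 0.5
```

arm_command(
  targets=[
    [0.003,0,0,0,-1],
    [0.002,0,0,0,-1],
    [0,0,0,0,-1],
  ],
)

```text
time_s: 11.98
tcp_pos: [546.1, 218.9, -25.0]
orientation: [0.012, 0.707, -0.012, 0.707]
ft_force: [0.1, -0.1, 0.9]
opening: 0.4
```

arm_command(
  targets=[
    [0.002,0,0,0,-1],
    [0.002,0,0,0,-1],
    [0,0,0,0,-1],
  ],
)

```text
time_s: 12.35
tcp_pos: [546.1, 218.9, -29.0]
orientation: [0.012, 0.707, -0.012, 0.707]
ft_force: [0.3, -0.2, -0.0]
opening: 0.1
```

arm_command(
  targets=[
    [0.002,0,0,0,-1],
    [0,0,0,0,-1],
  ],
)

```text
time_s: 12.6
tcp_pos: [546.1, 218.9, -31.0]
orientation: [0.012, 0.707, -0.012, 0.707]
ft_force: [0.0, -0.4, 0.1]
opening: 0.6
```

arm_command(
  targets=[
    [0.002,0,0,0,-1],
    [0,0,0,0,-1],
  ],
)

```text
time_s: 12.85
tcp_pos: [546.2, 218.9, -32.9]
orientation: [0.012, 0.707, -0.012, 0.707]
ft_force: [-0.5, 0.1, -0.4]
opening: 0.7
```

arm_command(
  targets=[
    [0.002,0,0,0,-1],
    [0,0,0,0,-1],
  ],
)

```text
time_s: 13.1
tcp_pos: [546.1, 218.9, -35.0]
orientation: [0.012, 0.707, -0.012, 0.707]
ft_force: [-0.7, 0.9, -0.2]
opening: 0.5
```

Run:
```python
from h import *
s,p,R=tool()
c=ctrl.camera("scene");crop("s10",c,320,110,100,100,6);
for z in (-35,-10,0,10):print(z,(proj(c,[p[0],p[1],z])-[320,110])*6)
```

```text
-35 [228.22356115 529.31945052]
-10 [231.91657776 493.10899282]
0 [233.41560614 478.41084514]
10 [234.92734191 463.58809996]
```

View pics/s10.png

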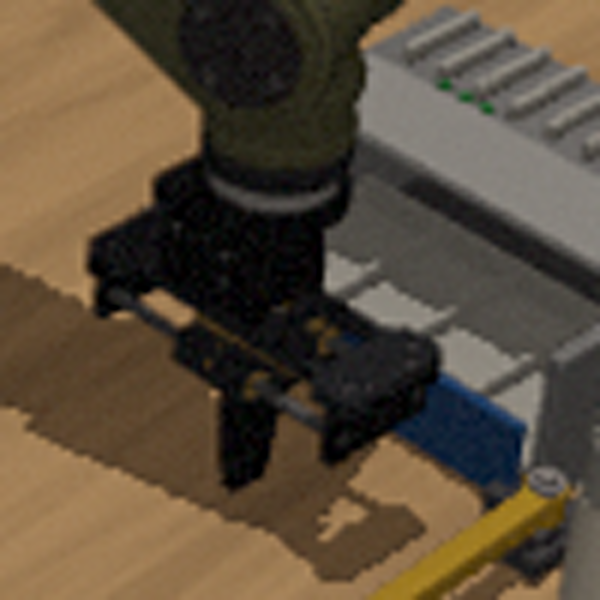

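arm_command(
  targets=[
    [0.002,0,0,0,-1],
    [0,0,0,0,-1],
  ],
)

```text
time_s: 13.4
tcp_pos: [546.6, 219.1, -36.1]
orientation: [0.012, 0.707, -0.012, 0.707]
ft_force: [-2.2, -0.1, 4.2]
opening: 0.3
```

arm_command(
  targets=[
    [0.002,0,0,0,-1],
    [0,0,0,0,-1],
  ],
)

```text
time_s: 13.65
tcp_pos: [546.6, 219.1, -36.2]
orientation: [0.012, 0.707, -0.012, 0.707]
ft_force: [-7.8, -2.3, 16.5]
opening: 0.5
```

arm_command(
  targets=[
    [0.002,0,0,0,-1],
    [0,0,0,0,-1],
  ],
)

```text
time_s: 13.9
tcp_pos: [546.6, 219.0, -36.3]
orientation: [0.012, 0.708, -0.012, 0.706]
ft_force: [-13.2, -4.7, 27.8]
opening: 0.5
```

arm_command(
  targets=[
    [-0.015,0,0,0,-1],
    [-0.012,0,0,0,-1],
    [0,0.03,0.001,0,-1],
    [0,0.025,0.001,0,-1],
    [0,0.015,0,0,-1],
  ],
)

```text
time_s: 14.52
tcp_pos: [550.7, 289.5, -13.8]
orientation: [0.012, 0.707, -0.012, 0.707]
ft_force: [0.4, -9.8, 5.1]
opening: 0.7
```

arm_command(
  targets=[
    [0,0.01,0,0,-1],
    [0,0.008,0,0,-1],
  ],
)

```text
time_s: 14.78
tcp_pos: [551.1, 303.6, -13.7]
orientation: [0.009, 0.708, -0.014, 0.706]
ft_force: [-2.1, -14.1, 6.3]
opening: 0.7
```

arm_command(
  targets=[
    [0,0.004,0,0,-1],
    [0,0,0,0,-1],
  ],
)

```text
time_s: 15.02
tcp_pos: [551.1, 304.0, -13.6]
orientation: [0.007, 0.708, -0.016, 0.706]
ft_force: [-2.7, -22.4, 10.1]
opening: 0.3
```

At the stop (force rose without motion). Let go and back off.

arm_command(
  targets=[
    [0,-0.03,0,0,-1],
    [0,-0.045,0,0,-1],
    [0,-0.045,0,0,-1],
    [0,-0.045,0,0,-1],
    [0,-0.045,0,0,-1],
  ],
)

```text
time_s: 15.65
tcp_pos: [544.0, 99.4, -13.8]
orientation: [0.012, 0.707, -0.012, 0.707]
ft_force: [0.8, 0.0, -0.5]
opening: 0.7
```

arm_command(
  targets=[
    [-0.05,-0.01,0,0,1],
    [-0.06,-0.05,0,0,1],
    [-0.06,-0.05,0,0,1],
    [-0.04,-0.05,0,0,1],
    [0,-0.05,0,0,1],
  ],
)

```text
time_s: 16.27
tcp_pos: [540.2, -89.9, 176.4]
orientation: [0.011, 0.704, -0.013, 0.71]
ft_force: [0.8, 0.4, -0.0]
opening: 45.0
```

Run:
```python
from h import *
s,p,R=tool();print(p)
ct=ctrl.camera("top");crop("t11",ct,90,120,200,140,4)
c=ctrl.camera("scene");crop("s11",c,200,80,280,210,2.8)
```

```text
[540.15163582 -89.94378943 176.38167209]
```

View pics/t11.png

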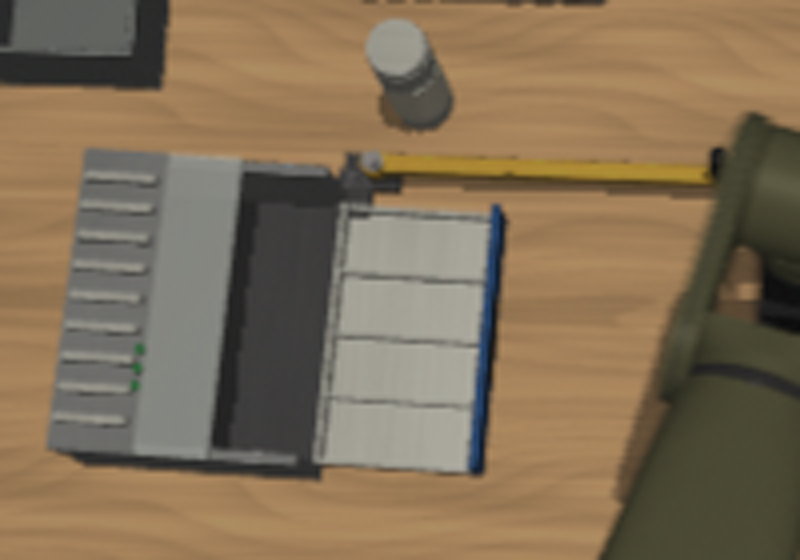

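View pics/s11.png

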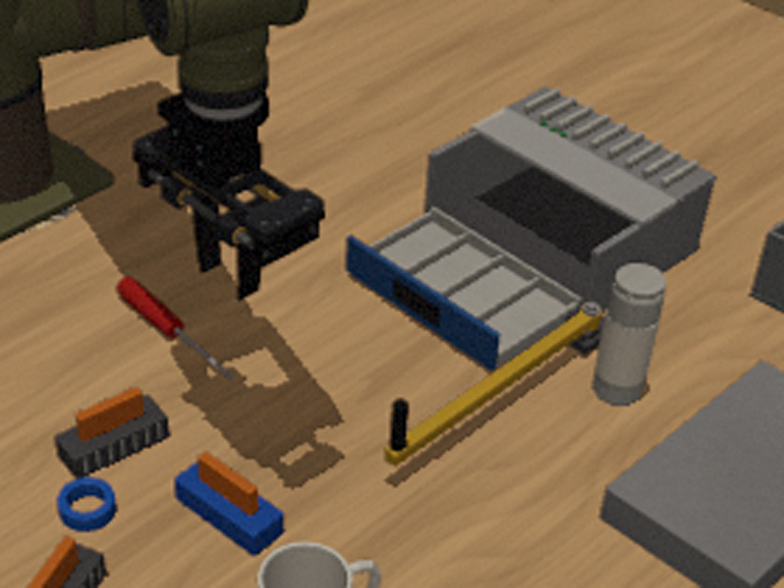

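Run:
```python
from h import *
ct=ctrl.camera("top")
def T(x,y):return ((x+.5)/4-.5+90,(y+.5)/4-.5+120)
C=np.array([548,410.]);psi=0.034
X=np.array([np.sin(psi),np.cos(psi)]);Y=np.array([-np.cos(psi),np.sin(psi)])
def loc(p):d=p[:2]-C;return np.round([d@X,d@Y],1)
for n,z,pts in [("backwall out",30,[(341,207),(315,461)]),("backwall in",30,[(350,214),(327,460)]),("panel in",56,[(493,207),(470,470)]),("panel out",56,[(503,207),(482,472)]),("div back",25,[(349,275),(342,337),(335,398)]),("div front",25,[(487,284),(480,346),(474,405)])]:
    for q in pts:
        w=onz(ct,*T(*q),z);print(n,w[:2].round(1),loc(w))
crop("t12",ct,165,165,55,75,10)
```

```text
backwall out [652.4 309.2] [ -97.2 -107.7]
backwall out [432.8 316. ] [-97.9 112. ]
backwall in [646.4 301. ] [-105.6 -102.1]
backwall in [433.9 306. ] [-107.8  110.5]
panel in [649.4 175.3] [-231.1 -109.3]
panel in [425.8 182.2] [-231.8  114.4]
panel out [649.7 166.9] [-239.5 -109.9]
panel out [424.4 172.3] [-241.8  115.4]
div back [594.1 299.4] [-109.   -49.8]
div back [540.  301.7] [-108.5    4.3]
div back [487.4 304. ] [-108.    56.9]
div front [589.7 181.2] [-227.3  -49.5]
div front [535.7 184.2] [-226.1    4.6]
div front [485.  186.4] [-225.6   55.4]
```

View pics/t12.png

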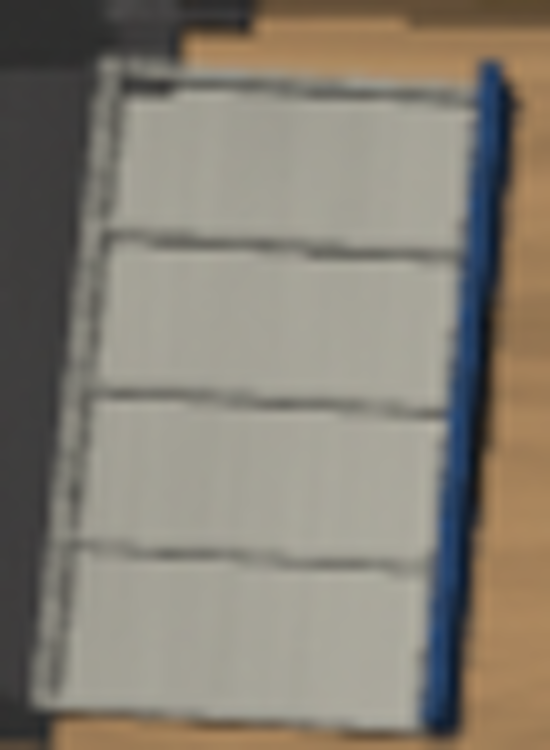

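Run:
```python
from h import *
ct=ctrl.camera("top");cs=ctrl.camera("scene")
C=np.array([548,410.]);psi=0.034
X=np.array([np.sin(psi),np.cos(psi)]);Y=np.array([-np.cos(psi),np.sin(psi)])
def loc(p):d=p[:2]-C;return np.round([d@X,d@Y],1)
for q in ((347,237),(498,333)):
    w=onz(cs,(q[0]+.5)/2.8-.5+200,(q[1]+.5)/2.8-.5+80,56);print(w[:2],loc(w))
bs=[b for b in blobs(orange(cs["color"])) if b[1]<150];bt=[b for b in blobs(orange(ct["color"])) if b[1]<150]
print([(b[0],b[1]) for b in bs]);print([(b[0],b[1]) for b in bt])
plan([(460,-186,120,-8.8,1)])
```

```text
[429.77586011 178.0577897 ] [-235.8  110.3]
[651.01987739 175.49342023] [-230.9 -110.9]
[(array([238.2, 224. ]), 84), (array([280.8, 248.6]), 93), (array([217.4, 282. ]), 105)]
[(array([369.2, 193.9]), 64), (array([319.2, 229.8]), 65)]
from [537.3 -87.5 170.7] yaw -2.0 q6 -0.23 t 16.52
[[0.017, -0.034, -0.025, 2.3, 1], [0.017, -0.034, -0.023, 2.2, 1], [0.017, -0.036, -0.022, 2.3, 1]]
```

arm_command(
  targets=[
    [0.017,-0.034,-0.025,2.3,1],
    [0.017,-0.034,-0.023,2.2,1],
    [0.017,-0.036,-0.022,2.3,1],
    [0,0,0,0,1],
    [0,0,0,0,1],
  ],
)

```text
time_s: 17.15
tcp_pos: [460.7, -185.3, 120.3]
orientation: [0.054, 0.705, -0.053, 0.705]
ft_force: [-0.0, -0.2, -0.1]
opening: 95.0
```

```bash
cat > wc.py <<'E'
import sys
from h import *
c=ctrl.camera("wrist");cv2.imwrite("pics/%s.png"%sys.argv[1],c["color"]);s,p,R=tool()
print(p.round(1),"cam centre",(-np.array(c["R"]).T@c["t"]).round(1),"tip proj",proj(c,p+[0,0,36]).round(1))
for b in blobs(orange(c["color"]),300):
    bx=cv2.boxPoints(b[2]);q=b[2][0]
    e=sorted([(bx[i]+bx[(i+1)%4])/2 for i in range(4)],key=lambda k:-np.linalg.norm(k-q))[:2]
    A,B=[onz(c,*k,62)[:2] for k in e];d=A-B
    print(b[0],b[1],"c",((A+B)/2).round(1),np.linalg.norm(d).round(1),"yaw",np.degrees(np.arctan2(d[1],d[0])).round(1))
E
python3 wc.py w13
```

```text
[ 461.2 -185.4  120.8] cam centre [ 472.8 -107.7  326.9] tip proj [282.2 253.9]
[90.4 42.6] 2224 c [344.4 -41.3] 85.0 yaw -3.9
[464. 154.] 820 c [ 606.5 -163.8] 68.6 yaw 3.0
[279.5 201.8] 778 c [ 459.4 -184.8] 71.1 yaw 81.3
```

View pics/w13.png

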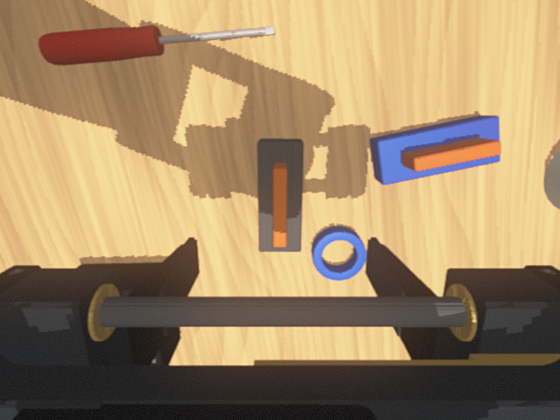

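arm_command(
  targets=[
    [0.03,0,-0.001,0,0.3],
    [0.03,0,-0.001,0,0.3],
    [0.03,0,0,0,0.3],
    [0.025,0,0,0,0.3],
    [0.006,0,0,0,0.3],
  ],
  force=30,
)

```text
time_s: 17.82
tcp_pos: [458.0, -184.5, -1.9]
orientation: [0.054, 0.706, -0.053, 0.704]
ft_force: [-0.4, 1.8, -0.6]
opening: 62.3
```

arm_command(
  targets=[
    [0,0,0,0,-1],
    [0,0,0,0,-1],
    [0,0,0,0,-1],
    [0,0,0,0,-1],
    [0,0,0,0,-1],
  ],
)

```text
time_s: 18.45
tcp_pos: [458.4, -186.2, -0.4]
orientation: [0.054, 0.705, -0.054, 0.705]
ft_force: [0.2, 0.1, -0.8]
opening: 17.3
```

arm_command(
  targets=[
    [0,0,0,0,-1],
    [0,0,0,0,-1],
    [0,0,0,0,-1],
    [0,0,0,0,-1],
  ],
)

```text
time_s: 18.95
tcp_pos: [458.3, -186.2, -0.5]
orientation: [0.054, 0.705, -0.054, 0.705]
ft_force: [-0.9, -0.8, 2.3]
opening: 11.7
```

arm_command(
  targets=[
    [-0.01,0,0,0,-1],
    [-0.03,0,0,0,-1],
    [-0.04,0,0,0,-1],
    [-0.04,0,0,0,-1],
    [-0.01,0,0,0,-1],
  ],
)

```text
time_s: 19.58
tcp_pos: [460.0, -186.9, 132.6]
orientation: [0.053, 0.703, -0.055, 0.707]
ft_force: [1.3, 0.0, -1.8]
opening: 11.9
```

Run:
```python
from h import *
s,p,R=tool();print(s["opening"],s["ft_force"])
plan([(460,244.5,130,-1.95,-1,45)])
```

```text
11.860456303057996 [ 1.34094499  0.01387502 -1.81857811]
from [ 460.  -186.9  132.6] yaw -8.8 q6 -0.34 t 19.57
[[0.0, 0.043, -0.007, -0.7, -1], [0.001, 0.042, -0.006, -0.7, -1], [0.0, 0.043, -0.005, -0.6, -1], [0.0, 0.043, -0.005, -0.7, -1], [0.0, 0.043, -0.005, -0.7, -1]]
[[0.001, 0.043, -0.004, -0.7, -1], [0.0, 0.043, -0.003, -0.7, -1], [0.0, 0.043, -0.003, -0.6, -1], [0.0, 0.043, -0.003, -0.7, -1], [0.001, 0.043, -0.002, -0.7, -1]]
```

arm_command(
  targets=[
    [0,0.043,-0.007,-0.7,-1],
    [0.001,0.042,-0.006,-0.7,-1],
    [0,0.043,-0.005,-0.6,-1],
    [0,0.043,-0.005,-0.7,-1],
    [0,0.043,-0.005,-0.7,-1],
  ],
)

```text
time_s: 20.2
tcp_pos: [456.8, 31.2, 126.5]
orientation: [0.033, 0.707, -0.033, 0.705]
ft_force: [0.3, 0.6, -1.8]
opening: 12.0
```

arm_command(
  targets=[
    [0.001,0.043,-0.004,-0.7,-1],
    [0,0.043,-0.003,-0.7,-1],
    [0,0.043,-0.003,-0.6,-1],
    [0,0.043,-0.003,-0.7,-1],
    [0.001,0.043,-0.002,-0.7,-1],
  ],
)

```text
time_s: 20.82
tcp_pos: [456.9, 246.4, 124.4]
orientation: [0.012, 0.708, -0.012, 0.706]
ft_force: [0.5, 0.8, -1.8]
opening: 11.9
```

arm_command(
  targets=[
    [0,0,0,0,-1],
    [0.03,0,0,0,-1],
    [0,0,0,0,-1],
  ],
)

```text
time_s: 21.2
tcp_pos: [455.2, 243.5, 92.4]
orientation: [0.011, 0.71, -0.013, 0.704]
ft_force: [0.5, -0.4, -2.6]
opening: 11.6
```

```bash
python3 wc.py w14
python3 - <<'E'
from h import *
c=ctrl.camera("scene");crop("s14",c,280,90,180,130,4)
s,p,R=tool();print(s["opening"]);plan([(460,244.5,105,-1.95,-1,45)])
E
```

```text
[456.6 244.   94.3] cam centre [459.6 322.7 298.7] tip proj [283.7 254.4]
[281.  256.1] 1722 c [454.1 213.4] 75.4 yaw 88.1
11.800714169059065
from [457.7 244.5  95.7] yaw -2.0 q6 0.42 t 21.3
[[-0.009, 0.0, 0.002, -0.1, -1]]
```

View pics/w14.png

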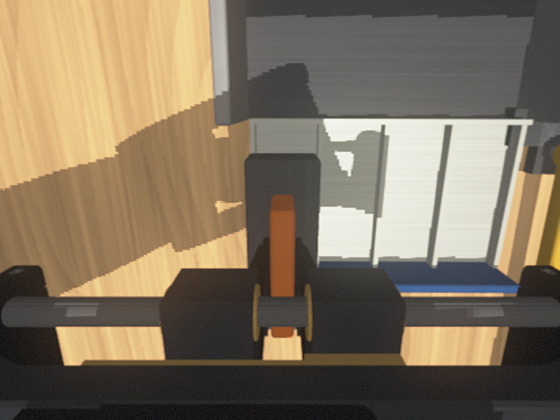

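View pics/s14.png

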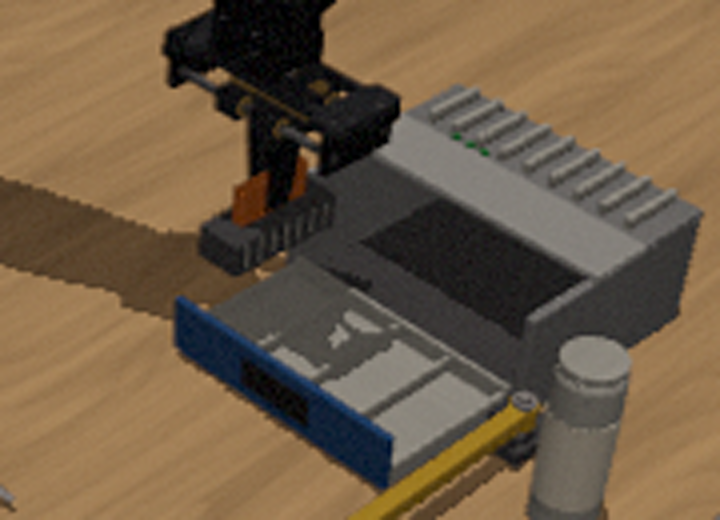

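Run:
```python
from h import *
c=ctrl.camera("wrist");cv2.imwrite("pics/w15.png",cv2.resize(c["color"][100:300,235:535],None,fx=2.6,fy=2.6))
s,p,R=tool();print(p)
for q,z in [((318,128),25),((381,128),25),((446,128),25),((374.5,258),25),((434,258),25),((515,289),56),((530,121),30),((249,120),30)]:
    print(q,onz(c,*q,z)[:2].round(1))
print("cart: tool-centre", onz(c,281,200,98+62-36)[:2])
```

```text
[458.39325013 244.80426917  96.69274455]
(318, 128) [489.4 307. ]
(381, 128) [541.2 305.3]
(446, 128) [594.7 303.5]
(374.5, 258) [541.3 188.1]
(434, 258) [596.3 186.3]
(515, 289) [652.3 170.6]
(530, 121) [659.  307.2]
(249, 120) [433.5 315.4]
cart: tool-centre [458.26566319 273.88639793]
```

View pics/w15.png

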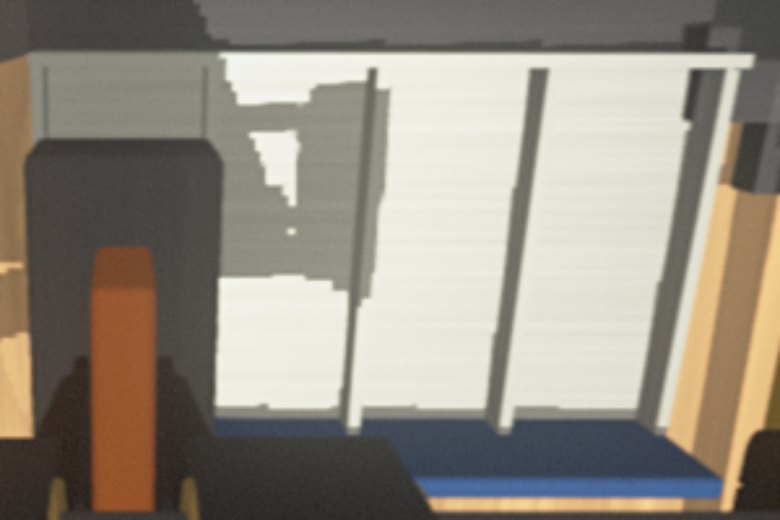

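arm_command(
  targets=[
    [0.02,0.001,0.002,0,-1],
    [0.02,0,0,0,-1],
    [0.015,0,0,0,-1],
    [0.008,0,0,0,-1],
    [0,0,0,0,-1],
  ],
)

```text
time_s: 21.98
tcp_pos: [460.0, 246.1, 33.1]
orientation: [0.012, 0.707, -0.012, 0.707]
ft_force: [0.6, 1.2, -1.3]
opening: 12.1
```

Run:
```python
from h import *
s,p,R=tool();print(p,s["opening"],s["ft_force"])
c=ctrl.camera("wrist");cv2.imwrite("pics/w16.png",cv2.resize(c["color"][80:300,215:395],None,fx=2.7,fy=2.7))
c=ctrl.camera("scene");crop("s16",c,310,110,100,80,7)
```

```text
[460.03445834 246.09357999  33.1192391 ] 12.112969479171152 [ 0.58085837  1.18178916 -1.31985519]
```

View pics/w16.png

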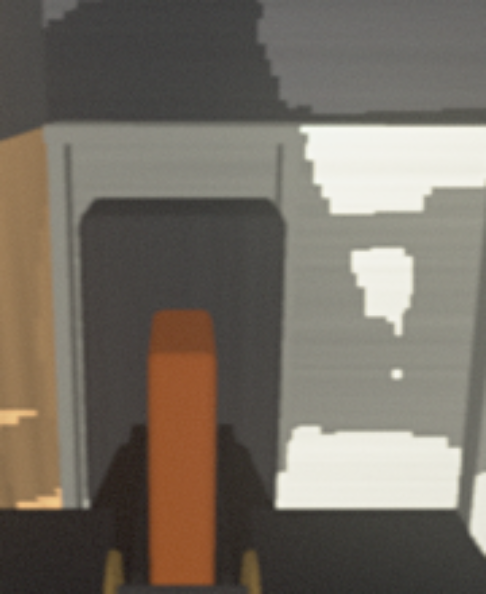

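View pics/s16.png

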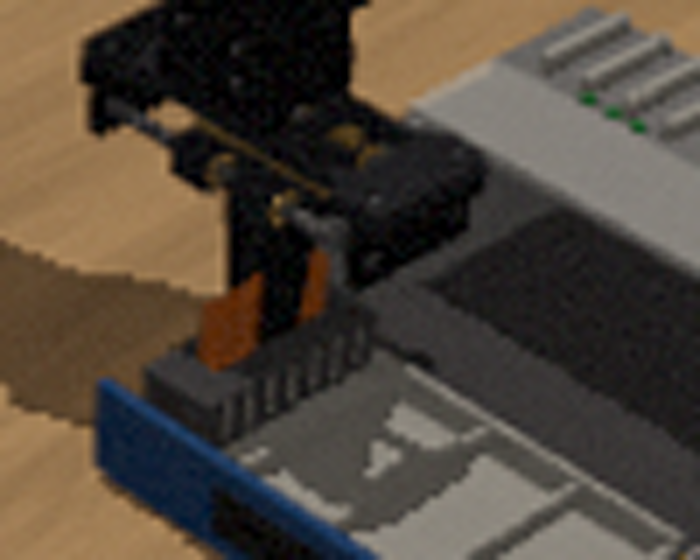

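arm_command(
  targets=[
    [0.004,-0.001,-0.002,0,-1],
    [0.006,0,0,0,-1],
    [0.006,0,0,0,-1],
    [0.004,0,0,0,-1],
    [0,0,0,0,-1],
  ],
)

```text
time_s: 22.7
tcp_pos: [457.7, 245.1, 12.7]
orientation: [0.012, 0.707, -0.012, 0.707]
ft_force: [0.4, 0.6, -2.6]
opening: 11.7
```

Run:
```python
from h import *
s,p,R=tool();print(p,s["opening"],s["ft_force"])
c=ctrl.camera("wrist");cv2.imwrite("pics/w17.png",cv2.resize(c["color"][80:300,215:395],None,fx=2.7,fy=2.7))
```

```text
[457.71721124 245.13510788  12.71052982] 11.702527407175797 [ 0.36788941  0.5953111  -2.59837295]
```

View pics/w17.png

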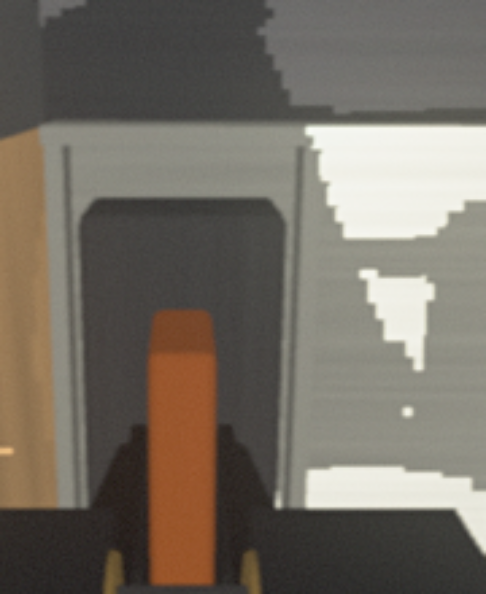

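arm_command(
  targets=[
    [0.002,0,0,0,-1],
    [0,0,0,0,-0.3],
    [0,0,0,0,-0.3],
    [0,0,0,0,-0.3],
    [0,0,0,0,-0.3],
  ],
)

```text
time_s: 23.38
tcp_pos: [458.3, 245.4, 11.5]
orientation: [0.012, 0.707, -0.012, 0.707]
ft_force: [-0.4, 0.3, 0.6]
opening: 33.1
```

arm_command(
  targets=[
    [-0.02,0,0,0,-0.3],
    [-0.04,0,0,0,-0.3],
    [-0.05,0,0,0,0.3],
    [-0.03,0,0,0,0.3],
  ],
)

```text
time_s: 23.88
tcp_pos: [459.2, 245.8, 154.5]
orientation: [0.013, 0.706, -0.012, 0.708]
ft_force: [-0.3, -0.6, -0.5]
opening: 48.2
```

```bash
python3 wc.py w18
python3 - <<'E'
from h import *
for n in ("top","scene"):
    c=ctrl.camera(n)
    print(n,[(b[0],b[1]) for b in blobs(orange(c["color"])) if b[1]<200])
    if n=="scene": crop("s18",c,190,110,250,190,3.2)
E
```

```text
[461.2 246.6 158.5] cam centre [461.3 324.  361.2] tip proj [285.6 255.1]
top [(array([312.8, 186.3]), 51), (array([369.2, 193.9]), 64)]
scene [(array([280.9, 248.5]), 87), (array([217.4, 281.8]), 101)]
```

View pics/w18.png

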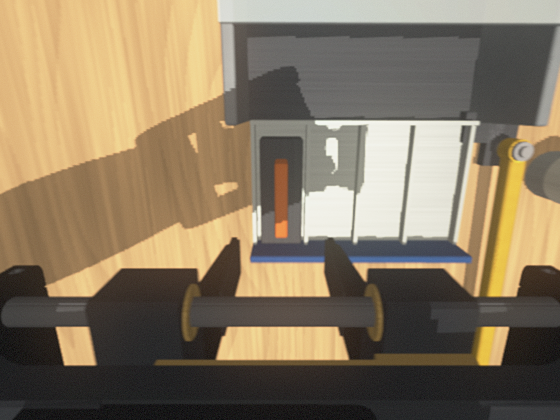

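View pics/s18.png

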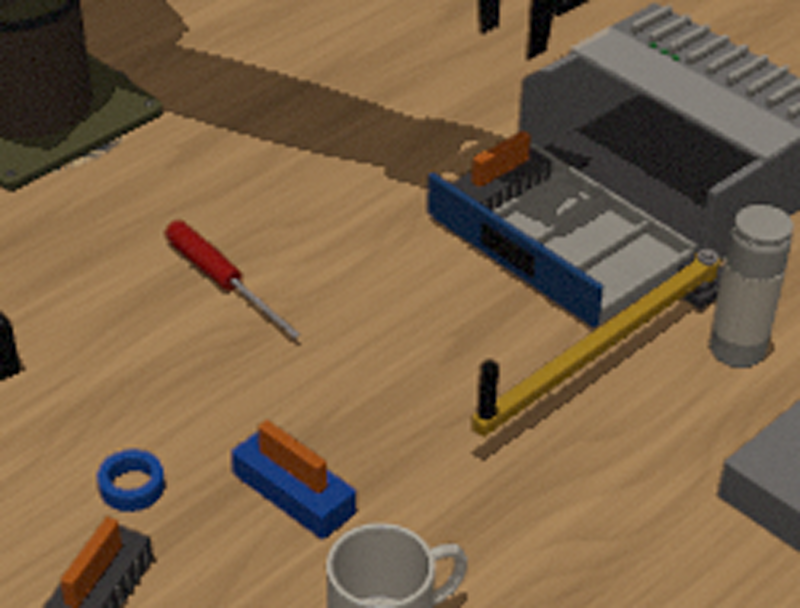

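Run:
```python
from h import *
plan([(586,-350,120,22.2,0.4,50)])
```

```text
from [459.4 245.8 153.4] yaw -2.0 q6 0.42 t 24.02
[[0.003, -0.045, 0.011, -1.9, 0.4], [0.002, -0.046, 0.01, -1.8, 0.4], [0.003, -0.046, 0.008, -1.9, 0.4], [0.002, -0.047, 0.007, -1.8, 0.4], [0.003, -0.046, 0.006, -1.9, 0.4]]
[[0.002, -0.047, 0.003, -1.9, 0.4], [0.003, -0.047, 0.003, -1.8, 0.4], [0.003, -0.047, 0.0, -1.9, 0.4], [0.002, -0.047, 0.0, -1.8, 0.4], [0.003, -0.046, -0.003, -1.9, 0.4]]
[[0.002, -0.047, -0.003, -1.8, 0.4], [0.003, -0.047, -0.006, -1.9, 0.4], [0.002, -0.046, -0.006, -1.9, 0.4]]
```

arm_command(
  targets=[
    [0.003,-0.045,0.011,-1.9,0.4],
    [0.002,-0.046,0.01,-1.8,0.4],
    [0.003,-0.046,0.008,-1.9,0.4],
    [0.002,-0.047,0.007,-1.8,0.4],
    [0.003,-0.046,0.006,-1.9,0.4],
  ],
)

```text
time_s: 24.65
tcp_pos: [506.0, 15.1, 135.9]
orientation: [-0.045, 0.707, 0.046, 0.704]
ft_force: [0.5, 0.7, -0.3]
opening: 66.9
```

arm_command(
  targets=[
    [0.002,-0.047,0.003,-1.9,0.4],
    [0.003,-0.047,0.003,-1.8,0.4],
    [0.003,-0.047,0,-1.9,0.4],
    [0.002,-0.047,0,-1.8,0.4],
    [0.003,-0.046,-0.003,-1.9,0.4],
  ],
)

```text
time_s: 25.28
tcp_pos: [553.9, -213.8, 122.6]
orientation: [-0.102, 0.701, 0.103, 0.699]
ft_force: [0.1, -0.1, -0.4]
opening: 66.5
```

arm_command(
  targets=[
    [0.002,-0.047,-0.003,-1.8,0.4],
    [0.003,-0.047,-0.006,-1.9,0.4],
    [0.002,-0.046,-0.006,-1.9,0.4],
    [0,0,0,0,0.4],
    [0,0,0,0,0.4],
  ],
)

```text
time_s: 25.9
tcp_pos: [584.1, -349.4, 116.0]
orientation: [-0.135, 0.695, 0.137, 0.693]
ft_force: [-0.2, 0.2, -0.4]
opening: 66.4
```

```bash
python3 wc.py w19
```

```text
[ 584.4 -349.   116.7] cam centre [ 554.6 -277.2  322.8] tip proj [283.2 253.8]
[281.9 204.7] 871 c [ 583.6 -349.5] 71.8 yaw 112.3
[257.9 343.6] 3932 c [ 610.9 -482.1] 125.5 yaw 25.2
```

View pics/w19.png

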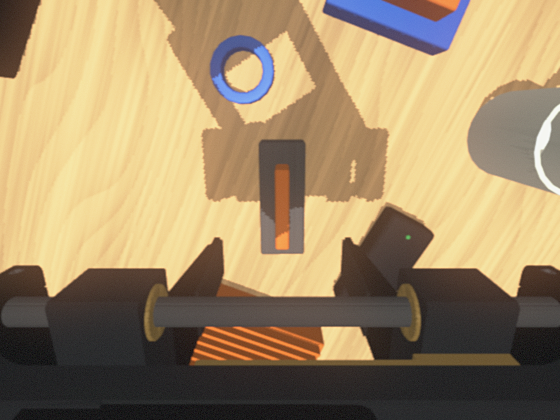

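arm_command(
  targets=[
    [0.03,0,0,0,0.3],
    [0.03,0,0,0,0.3],
    [0.03,0,0,0,0],
    [0.022,0,0,0,-0.3],
    [0.005,0,0,0,-0.5],
  ],
)

```text
time_s: 26.58
tcp_pos: [584.0, -348.8, -0.7]
orientation: [-0.136, 0.695, 0.138, 0.693]
ft_force: [-1.0, 0.2, -0.1]
opening: 37.5
```

arm_command(
  targets=[
    [0,0,0,0,-1],
    [0,0,0,0,-1],
    [0,0,0,0,-1],
    [0,0,0,0,-1],
    [0,0,0,0,-1],
  ],
)

```text
time_s: 27.2
tcp_pos: [585.8, -351.0, 2.6]
orientation: [-0.137, 0.693, 0.136, 0.694]
ft_force: [-0.0, -0.1, 4.5]
opening: 12.0
```

arm_command(
  targets=[
    [0,0,0,0,-1],
    [0,0,0,0,-1],
    [0,0,0,0,-1],
  ],
)

```text
time_s: 27.58
tcp_pos: [585.8, -351.0, 2.6]
orientation: [-0.137, 0.693, 0.136, 0.694]
ft_force: [-2.0, -0.2, 5.1]
opening: 11.4
```

arm_command(
  targets=[
    [-0.01,0,0,0,-1],
    [-0.03,0,0,0,-1],
    [-0.04,0,0,0,-1],
    [-0.04,0,0,0,-1],
    [-0.01,0,0,0,-1],
  ],
)

```text
time_s: 28.2
tcp_pos: [586.5, -351.2, 134.6]
orientation: [-0.138, 0.693, 0.135, 0.695]
ft_force: [0.4, 0.0, -2.7]
opening: 11.8
```

Run:
```python
from h import *
s,p,R=tool();print(s["opening"],s["ft_force"])
plan([(566,241.5,125,-1.95,-1,45)])
```

```text
11.751321676866793 [ 0.35369121  0.02084121 -2.69471555]
from [ 586.5 -351.2  134.6] yaw 22.2 q6 -1.01 t 28.2
[[0.001, 0.04, 0.015, 1.7, -1], [0.0, 0.04, 0.013, 1.8, -1], [0.001, 0.04, 0.012, 1.7, -1], [0.001, 0.041, 0.011, 1.7, -1], [0.0, 0.042, 0.01, 1.7, -1]]
[[0.001, 0.041, 0.009, 1.8, -1], [0.001, 0.042, 0.007, 1.7, -1], [0.0, 0.042, 0.006, 1.7, -1], [0.001, 0.042, 0.005, 1.8, -1], [0.001, 0.042, 0.003, 1.7, -1]]
[[0.001, 0.042, 0.002, 1.7, -1], [0.0, 0.043, 0.001, 1.7, -1], [0.001, 0.042, 0.0, 1.8, -1], [0.001, 0.042, -0.002, 1.7, -1]]
```

arm_command(
  targets=[
    [0.001,0.04,0.015,1.7,-1],
    [0,0.04,0.013,1.8,-1],
    [0.001,0.04,0.012,1.7,-1],
    [0.001,0.041,0.011,1.7,-1],
    [0,0.042,0.01,1.7,-1],
  ],
)

```text
time_s: 28.82
tcp_pos: [575.9, -136.5, 125.7]
orientation: [-0.083, 0.703, 0.084, 0.701]
ft_force: [0.3, 0.3, -2.2]
opening: 12.2
```

arm_command(
  targets=[
    [0.001,0.041,0.009,1.8,-1],
    [0.001,0.042,0.007,1.7,-1],
    [0,0.042,0.006,1.7,-1],
    [0.001,0.042,0.005,1.8,-1],
    [0.001,0.042,0.003,1.7,-1],
  ],
)

```text
time_s: 29.45
tcp_pos: [568.7, 74.3, 121.9]
orientation: [-0.03, 0.708, 0.03, 0.705]
ft_force: [0.2, -0.2, -1.8]
opening: 11.6
```

arm_command(
  targets=[
    [0.001,0.042,0.002,1.7,-1],
    [0,0.043,0.001,1.7,-1],
    [0.001,0.042,0,1.8,-1],
    [0.001,0.042,-0.002,1.7,-1],
    [0,0,0,0,-1],
  ],
)

```text
time_s: 30.08
tcp_pos: [562.4, 243.9, 118.7]
orientation: [0.011, 0.708, -0.011, 0.706]
ft_force: [0.2, -0.5, -2.8]
opening: 11.5
```

Run:
```python
from h import *
s,p,R=tool();print(s["opening"],s["ft_force"])
plan([(566,241.5,36,-1.95,-1,20)])
```

```text
11.504370807400383 [ 0.20228452 -0.53306948 -2.82382233]
from [562.4 243.9 118.7] yaw -1.8 q6 0.35 t 30.07
[[0.017, 0.0, 0.001, 0.0, -1], [0.016, -0.001, 0.0, 0.1, -1], [0.017, 0.0, 0.001, 0.0, -1], [0.016, -0.001, 0.001, 0.1, -1], [0.017, 0.0, 0.001, 0.0, -1]]
```

arm_command(
  targets=[
    [0.017,0,0,0,-1],
    [0.017,-0.001,0,0,-1],
    [0.017,0,0,0,-1],
    [0.014,-0.001,0,0.1,-1],
    [0.012,0,0,0,-1],
  ],
)

```text
time_s: 30.7
tcp_pos: [564.1, 239.4, 43.0]
orientation: [0.013, 0.707, -0.013, 0.707]
ft_force: [-0.5, -0.4, -2.8]
opening: 11.8
```

arm_command(
  targets=[
    [0,0,0,0,-1],
    [0,0,0,0,-1],
  ],
)

```text
time_s: 30.95
tcp_pos: [564.8, 240.1, 44.9]
orientation: [0.013, 0.707, -0.013, 0.707]
ft_force: [-0.4, -0.1, -2.0]
opening: 11.4
```

Run:
```python
from h import *
s,p,R=tool();print(p,s["opening"],s["ft_force"])
c=ctrl.camera("wrist");cv2.imwrite("pics/w20.png",cv2.resize(c["color"][80:300,195:375],None,fx=2.7,fy=2.7))
```

```text
[564.82814755 240.09724372  44.94297533] 11.428490101061477 [-0.43338508 -0.10124965 -2.03294366]
```

View pics/w20.png

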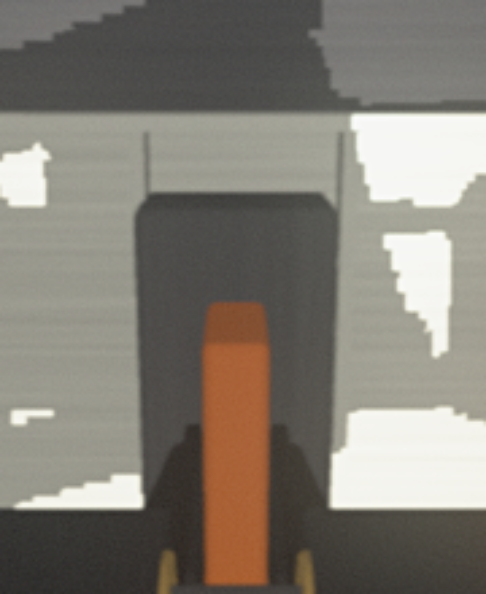

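arm_command(
  targets=[
    [0.008,0.002,0.002,0,-1],
    [0.008,0,0,0,-1],
    [0.006,0,0,0,-1],
    [0,0,0,0,-1],
  ],
)

```text
time_s: 31.5
tcp_pos: [565.5, 241.6, 21.2]
orientation: [0.012, 0.708, -0.013, 0.706]
ft_force: [1.3, -0.4, -2.2]
opening: 11.8
```

Run:
```python
from h import *
s,p,R=tool();print(p,s["opening"],s["ft_force"])
c=ctrl.camera("wrist");cv2.imwrite("pics/w21.png",cv2.resize(c["color"][80:300,195:375],None,fx=2.7,fy=2.7))
```

```text
[565.54726434 241.570819    21.19892765] 11.756761754701527 [ 1.32880386 -0.37322219 -2.15085759]
```

View pics/w21.png

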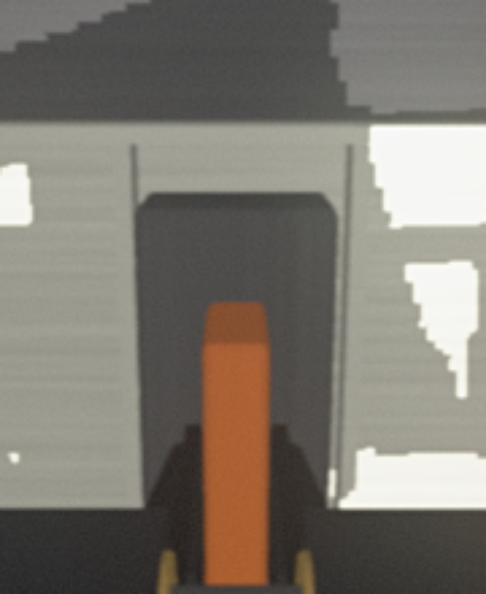

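arm_command(
  targets=[
    [0,0,0.001,0,-1],
    [0.004,0,0.001,0,-1],
    [0.003,0,0,0,-1],
    [0,0,0,0,-1],
  ],
)

```text
time_s: 32.05
tcp_pos: [568.1, 241.6, 14.9]
orientation: [0.013, 0.707, -0.013, 0.707]
ft_force: [0.7, 0.3, -3.0]
opening: 11.7
```

Run:
```python
from h import *
s,p,R=tool();print(p,s["opening"],s["ft_force"])
c=ctrl.camera("wrist");cv2.imwrite("pics/w22.png",cv2.resize(c["color"][80:300,195:375],None,fx=2.7,fy=2.7))
```

```text
[568.10366541 241.63330835  14.9118008 ] 11.713996368304858 [ 0.68787171  0.26986176 -3.02074334]
```

View pics/w22.png

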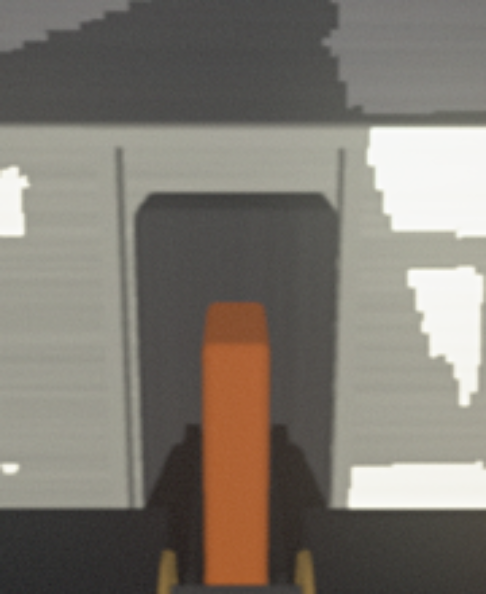

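arm_command(
  targets=[
    [0,0,-0.001,0,-1],
    [0.001,0,0,0,-1],
    [0,0,0,0,-0.3],
    [0,0,0,0,-0.3],
    [0,0,0,0,-0.3],
  ],
)

```text
time_s: 32.72
tcp_pos: [567.6, 241.9, 14.7]
orientation: [0.013, 0.707, -0.013, 0.707]
ft_force: [-0.6, -0.2, -0.6]
opening: 32.0
```

arm_command(
  targets=[
    [0,0,0,0,-0.3],
    [-0.02,0,0,0,-0.3],
    [-0.04,0,0,0,-0.3],
    [-0.05,0,0,0,-0.3],
    [-0.03,0,0,0,-0.3],
  ],
)

```text
time_s: 33.35
tcp_pos: [568.9, 242.3, 159.5]
orientation: [0.013, 0.705, -0.012, 0.709]
ft_force: [0.5, 0.5, 0.5]
opening: 33.4
```

```bash
python3 wc.py w23
python3 - <<'E'
from h import *
c=ctrl.camera("wrist");cv2.imwrite("pics/w23.png",cv2.resize(c["color"][80:300,170:470],None,fx=2.6,fy=2.6))
c=ctrl.camera("scene"); crop("s23",c,310,100,110,90,7)
cv2.imwrite("pics/s23f.png",c["color"])
E
```

```text
[571.  243.  163.9] cam centre [570.7 320.5 366.3] tip proj [285.8 255.5]
[161.1 196.9] 683 c [453.8 241.1] 71.9 yaw 87.4
```

View pics/w23.png

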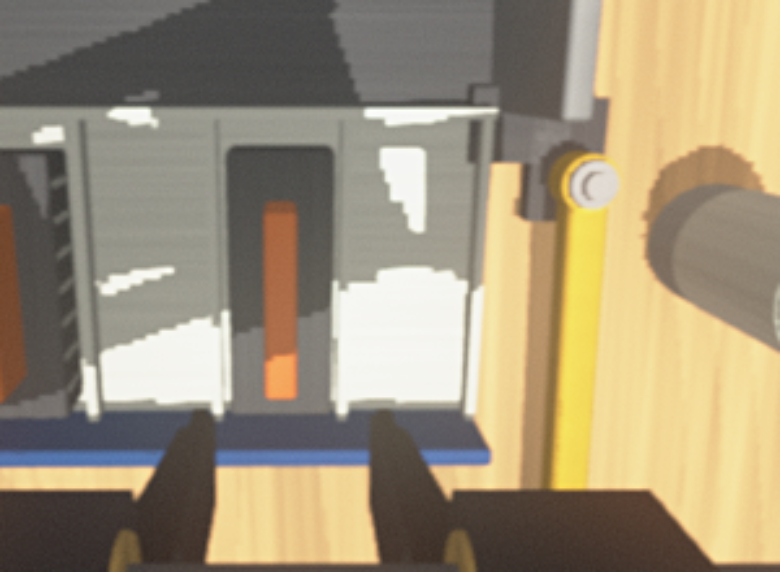

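View pics/s23.png

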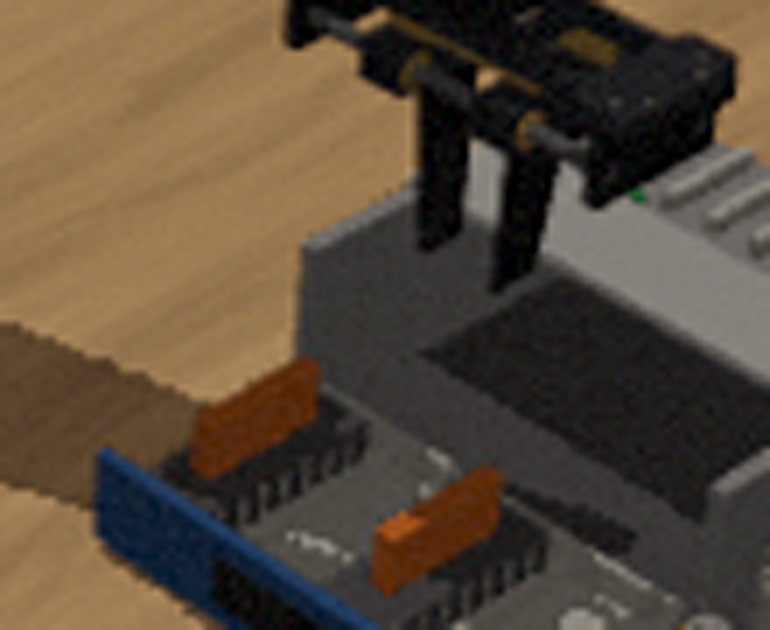

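View pics/s23f.png

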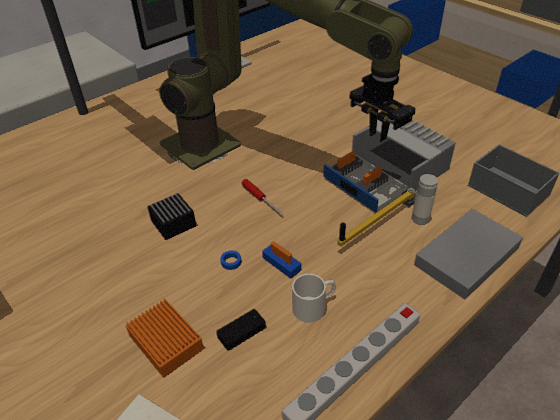

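Run:
```python
from h import *
plan([(540,115,130,-1.95,-1,45),(540,115,-14,-1.95,-1,40),(541,145,-14,-1.95,-1,20)])
```

```text
from [569.1 242.4 158.3] yaw -2.1 q6 0.35 t 33.5
[[0.009, -0.043, -0.008, 0.0, -1], [0.01, -0.043, -0.008, -0.1, -1], [0.009, -0.042, -0.009, 0.0, -1], [0.036, 0.0, 0.0, 0.0, -1], [0.036, 0.0, 0.0, 0.0, -1]]
[[0.036, 0.0, 0.0, 0.0, -1], [0.036, 0.0, 0.0, 0.0, -1], [0.0, 0.015, 0.0, 0.0, -1], [0.0, 0.015, 0.0, 0.0, -1]]
```

arm_command(
  targets=[
    [0.009,-0.043,-0.008,0,-1],
    [0.01,-0.043,-0.008,0,-1],
    [0.009,-0.042,-0.009,0,-1],
    [0.036,0,0,0,-1],
    [0.036,0,0,0,-1],
  ],
)

```text
time_s: 34.12
tcp_pos: [536.7, 113.9, 52.3]
orientation: [0.013, 0.707, -0.013, 0.707]
ft_force: [0.4, -0.6, -0.5]
opening: 0.3
```

arm_command(
  targets=[
    [0.036,0,0,0,-1],
    [0.036,0,0,0,-1],
    [0,0,0,0,-1],
    [0,0.01,0,0,-1],
    [0,0,0,0,-1],
  ],
)

```text
time_s: 34.75
tcp_pos: [539.7, 125.7, -15.7]
orientation: [0.013, 0.706, -0.012, 0.708]
ft_force: [-0.9, -0.7, 0.6]
opening: 0.2
```

Run:
```python
from h import *
s,p,R=tool();print(p,s["opening"],s["ft_force"])
c=ctrl.camera("scene"); crop("s24",c,290,80,150,120,5)
```

```text
[539.70081709 125.72903045 -15.70153759] 0.1672483887491667 [-0.92761425 -0.72618106  0.64995024]
```

View pics/s24.png

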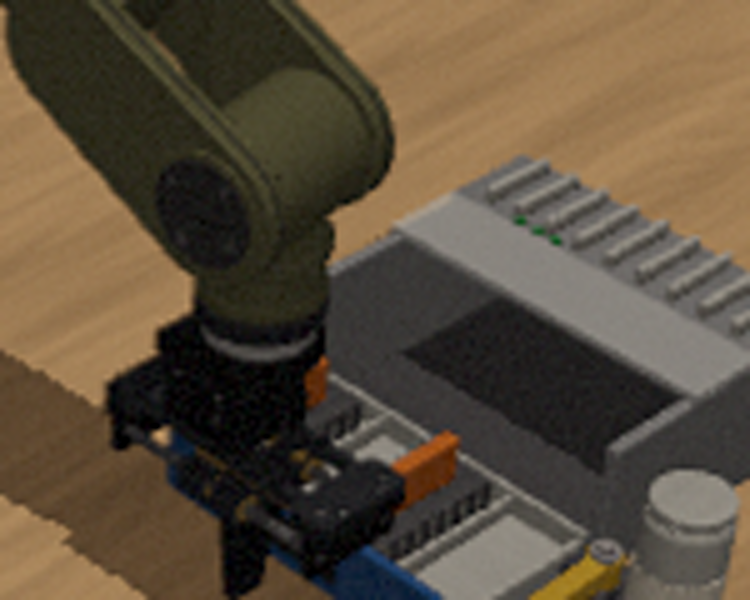

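arm_command(
  targets=[
    [0,0.015,0,0,-1],
    [0,0.012,0,0,-1],
    [0,0.012,0,0,-1],
    [0,0.012,0,0,-1],
    [0,0.015,0,0,-1],
  ],
)

```text
time_s: 35.42
tcp_pos: [540.5, 188.6, -17.3]
orientation: [0.01, 0.707, -0.014, 0.707]
ft_force: [-1.5, -12.2, 5.0]
opening: 0.4
```

arm_command(
  targets=[
    [0,0.015,0,0,-1],
    [0,0.015,0,0,-1],
    [0,0.015,0,0,-1],
    [0,0.015,0,0,-1],
    [0,0.015,0,0,-1],
  ],
)

```text
time_s: 36.05
tcp_pos: [543.3, 262.7, -17.2]
orientation: [0.009, 0.707, -0.015, 0.707]
ft_force: [-1.0, -16.0, 5.6]
opening: 0.2
```

arm_command(
  targets=[
    [0,0.012,0,0,-1],
    [0,0.012,0,0,-1],
    [0,0.01,0,0,-1],
    [0,0.006,0,0,-1],
  ],
)

```text
time_s: 36.55
tcp_pos: [544.8, 303.3, -17.3]
orientation: [0.01, 0.707, -0.014, 0.707]
ft_force: [-1.0, -13.2, 5.6]
opening: 0.2
```

arm_command(
  targets=[
    [0,0.003,0,0,-1],
    [0,0.003,0,0,-1],
    [0,0,0,0,-1],
  ],
)

```text
time_s: 36.92
tcp_pos: [544.7, 304.1, -17.2]
orientation: [0.007, 0.708, -0.017, 0.706]
ft_force: [-2.7, -27.5, 13.2]
opening: 0.4
```

At the stop again (y=304). Back off slowly at first, then look.

arm_command(
  targets=[
    [0,-0.012,0,0,-1],
    [0,-0.01,0,0,-1],
    [0,-0.02,0,0,-1],
    [0,-0.04,0,0,-1],
    [0,-0.04,0,0,-1],
  ],
)

```text
time_s: 37.55
tcp_pos: [540.0, 188.8, -17.9]
orientation: [0.012, 0.707, -0.012, 0.707]
ft_force: [-0.3, -0.2, 0.2]
opening: 0.4
```

arm_command(
  targets=[
    [-0.05,-0.01,0,0,-1],
    [-0.06,0,0,0,-1],
    [-0.06,0,0,0,-1],
    [-0.01,0,0,0,-1],
  ],
)

```text
time_s: 38.05
tcp_pos: [543.2, 180.4, 168.6]
orientation: [0.014, 0.703, -0.012, 0.711]
ft_force: [0.4, -0.3, -0.1]
opening: 0.7
```

Run:
```python
from h import *
s,p,R=tool();print(p,s["opening"],s["ft_force"])
c=ctrl.camera("scene"); crop("s25",c,290,80,160,120,5)
ct=ctrl.camera("top");crop("t25",ct,90,120,210,140,3.8)
c=ctrl.camera("wrist");cv2.imwrite("pics/w25.png",c["color"])
```

```text
[543.16900476 180.43037068 168.60804188] 0.6998452706152019 [ 0.35205202 -0.3129115  -0.08029185]
```

View pics/s25.png

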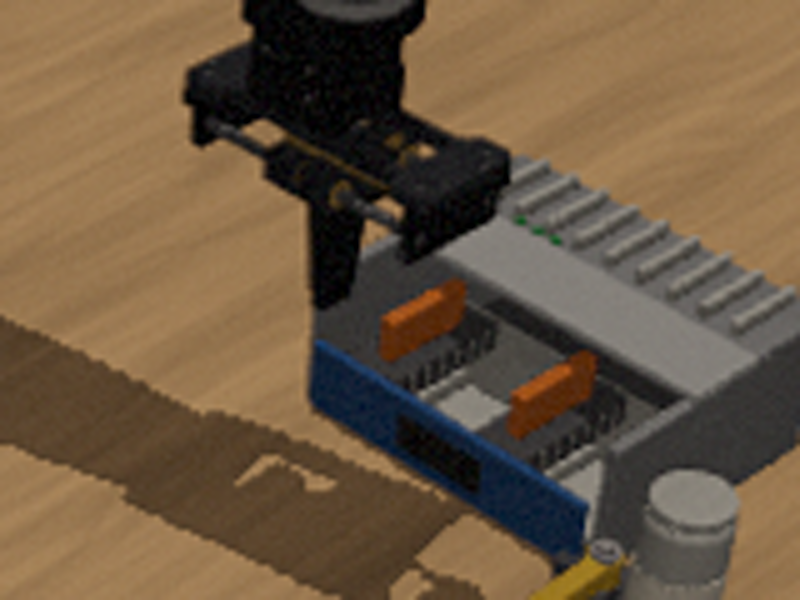

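View pics/t25.png

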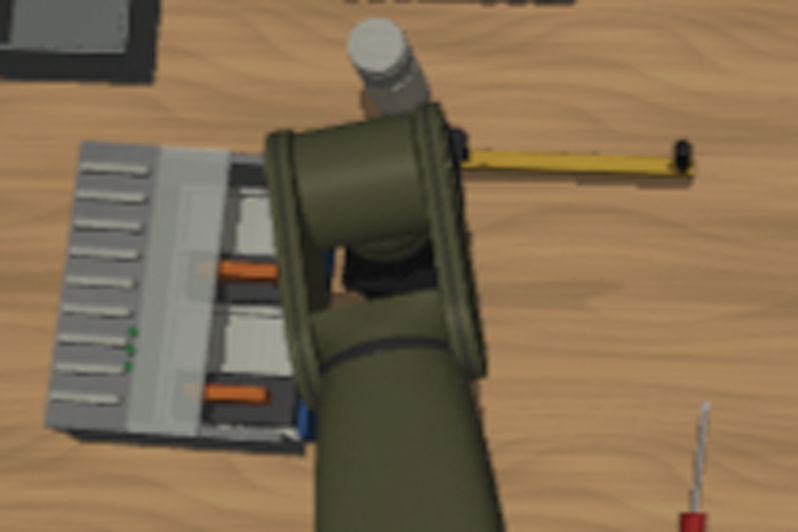

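View pics/w25.png

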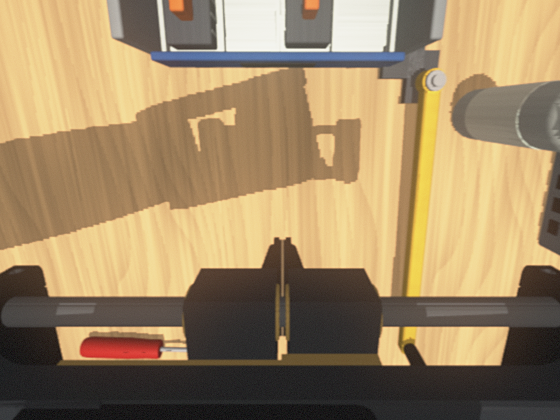

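Run:
```python
from h import *
plan([(687,-14,125,0,0,45)])
```

```text
from [539.7 179.7 161.7] yaw -2.1 q6 0.26 t 38.2
[[0.006, -0.031, 0.026, -0.3, 0], [0.006, -0.032, 0.025, -0.4, 0], [0.006, -0.032, 0.026, -0.3, 0], [0.006, -0.031, 0.025, -0.4, 0], [0.007, -0.032, 0.025, -0.3, 0]]
[[0.006, -0.032, 0.024, -0.4, 0]]
```

arm_command(
  targets=[
    [0.006,-0.031,0.026,-0.3,0],
    [0.006,-0.032,0.025,-0.4,0],
    [0.006,-0.032,0.026,-0.3,0],
    [0.006,-0.031,0.025,-0.4,0],
    [0.007,-0.032,0.025,-0.3,0],
  ],
)

```text
time_s: 38.83
tcp_pos: [662.0, 17.8, 127.2]
orientation: [0.002, 0.709, -0.002, 0.705]
ft_force: [0.2, 0.2, -0.0]
opening: 44.1
```

arm_command(
  targets=[
    [0.006,-0.032,0.024,-0.4,0],
    [0,0,0,0,0],
    [0,0,0,0,0],
  ],
)

```text
time_s: 39.2
tcp_pos: [685.4, -13.0, 122.6]
orientation: [0.0, 0.709, 0.001, 0.706]
ft_force: [-0.7, 0.5, -0.3]
opening: 47.3
```

Run:
```python
from h import *
s,p,R=tool();print(p,s["opening"])
c=ctrl.camera("wrist");cv2.imwrite("pics/w26.png",c["color"])
print(proj(c,[687,-15,105]),proj(c,p+[0,0,36]))
```

```text
[685.40378583 -12.95919589 122.62970979] 47.334350021856196
[284.19160754 225.00503088] [281.51824698 253.60729835]
```

View pics/w26.png

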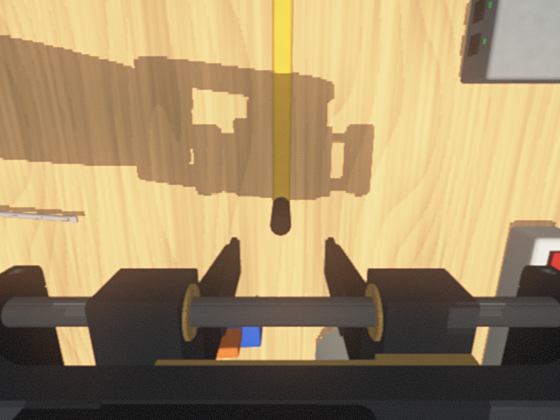

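Post top at about (281,226), as predicted (284,225) and centred between the fingers. Descend and grip.

arm_command(
  targets=[
    [0.03,0,0,0,0],
    [0.03,0,0,0,0],
    [0.03,0,0,0,0],
    [0.01,0,0,0,-0.5],
    [0,0,0,0,-1],
  ],
  force=12,
)

```text
time_s: 39.88
tcp_pos: [686.4, -12.7, 24.9]
orientation: [-0.0, 0.708, 0.001, 0.707]
ft_force: [0.3, 0.4, 0.4]
opening: 32.9
```

arm_command(
  targets=[
    [0,0,0,0,-1],
    [0,0,0,0,-1],
    [0,0,0,0,-1],
    [0,0,0,0,-1],
  ],
)

```text
time_s: 40.38
tcp_pos: [683.9, -13.2, 26.8]
orientation: [-0.0, 0.71, 0.0, 0.704]
ft_force: [-13.0, -0.0, 7.4]
opening: 15.6
```

```bash
python3 arc.py 177.8 17
```

```text
[683.85848013 -13.23575487  26.79113421] 15.575414109657663 [-1.29970428e+01 -8.73286308e-03  7.44159935e+00]
293.3709094091339 269.11299891410533
from [683.9 -13.2  26.8] yaw 0.0 q6 -0.1 t 40.38
[[0.0, 0.001, -0.028, 6.3, -1], [0.0, 0.001, -0.027, 5.4, -1], [0.0, 0.002, -0.028, 5.3, -1], [0.0, 0.001, -0.027, 5.4, -1], [0.0, 0.001, -0.028, 5.4, -1]]
[[0.0, 0.002, -0.027, 5.4, -1], [0.0, 0.001, -0.028, 5.3, -1], [0.0, 0.001, -0.027, 5.4, -1], [0.0, 0.002, -0.028, 5.4, -1], [0.0, 0.001, -0.027, 5.3, -1]]
[[0.0, 0.001, -0.028, 5.4, -1], [0.0, 0.001, -0.027, 5.4, -1], [0.0, 0.002, -0.028, 5.4, -1], [0.0, 0.001, -0.027, 5.3, -1], [0.0, 0.001, -0.028, 5.4, -1]]
[[0.0, 0.002, -0.027, 5.4, -1], [0.0, 0.001, -0.028, 5.3, -1]]
```

arm_command(
  targets=[
    [0,0.001,-0.03,6,-1],
    [0,0.001,-0.027,5.4,-1],
    [0,0.002,-0.028,5.3,-1],
    [0,0.001,-0.027,5.4,-1],
    [0,0.001,-0.028,5.4,-1],
  ],
)

```text
time_s: 41.0
tcp_pos: [552.4, 19.0, 27.0]
orientation: [0.169, 0.686, -0.169, 0.688]
ft_force: [1.3, 2.6, -0.4]
opening: 15.8
```

```bash
python3 arc.py 177.8 12
```

```text
[552.3933977   19.01126704  26.96255827] 15.777725073210583 [ 1.33346784  2.56831373 -0.43932595]
294.38940596839063 242.48404666746885
from [552.4  19.   27. ] yaw -27.7 q6 0.42 t 41.0
[[0.0, 0.002, -0.028, 5.2, -1], [0.0, 0.001, -0.027, 5.4, -1], [0.0, 0.001, -0.028, 5.4, -1], [0.0, 0.002, -0.027, 5.4, -1], [0.0, 0.001, -0.028, 5.4, -1]]
[[0.0, 0.001, -0.028, 5.4, -1], [0.0, 0.001, -0.027, 5.4, -1], [0.0, 0.002, -0.028, 5.4, -1], [0.0, 0.001, -0.028, 5.4, -1], [0.0, 0.001, -0.027, 5.4, -1]]
[[0.0, 0.002, -0.028, 5.3, -1], [0.0, 0.001, -0.027, 5.4, -1]]
```

arm_command(
  targets=[
    [0,0.002,-0.028,5.2,-1],
    [0,0.001,-0.027,5.4,-1],
    [0,0.001,-0.028,5.4,-1],
    [0,0.002,-0.027,5.4,-1],
    [0,0.001,-0.028,5.4,-1],
  ],
)

```text
time_s: 41.62
tcp_pos: [448.1, 108.5, 26.9]
orientation: [0.323, 0.628, -0.324, 0.629]
ft_force: [-1.5, -1.8, 1.7]
opening: 15.7
```

```bash
python3 arc.py 177.8 7
```

```text
[448.14282625 108.54494236  26.91001385] 15.734421450796122 [-1.50222837 -1.80849372  1.74328818]
295.21965947730706 215.5286428290211
from [448.1 108.5  26.9] yaw -54.5 q6 1.07 t 41.62
[[0.0, 0.003, -0.028, 5.4, -1], [0.0, 0.001, -0.027, 5.4, -1], [0.0, 0.001, -0.028, 5.4, -1], [0.0, 0.001, -0.027, 5.4, -1], [0.0, 0.002, -0.028, 5.4, -1]]
[[0.0, 0.001, -0.028, 5.4, -1], [0.0, 0.001, -0.027, 5.3, -1]]
```

arm_command(
  targets=[
    [0,0.003,-0.028,5.4,-1],
    [0,0.001,-0.027,5.4,-1],
    [0,0.001,-0.028,5.4,-1],
    [0,0.001,-0.027,5.4,-1],
    [0,0.001,-0.02,4,-1],
  ],
)

```text
time_s: 42.25
tcp_pos: [397.6, 229.1, 26.7]
orientation: [0.454, 0.542, -0.455, 0.541]
ft_force: [-6.3, -1.7, 4.0]
opening: 15.8
```

```bash
python3 arc.py 177.8 4
```

```text
[397.59625908 229.10477951  26.69791004] 15.806746658035351 [-6.28512169 -1.69684168  3.97532187]
295.24113576152996 189.94623423699292
from [397.6 229.1  26.7] yaw -80.0 q6 1.8 t 42.25
[[0.0, 0.002, -0.016, 3.1, -1], [0.0, 0.0, -0.015, 3.1, -1], [0.0, 0.001, -0.016, 3.0, -1], [0.0, 0.0, -0.015, 3.0, -1]]
```

arm_command(
  targets=[
    [0,0.003,-0.016,3,-1],
    [0,0.001,-0.015,3,-1],
    [0,0.001,-0.014,3,-1],
    [0,0,-0.006,2,-1],
    [0,0,0,0,-1],
  ],
)

```text
time_s: 42.88
tcp_pos: [395.1, 280.5, 26.1]
orientation: [-0.502, -0.498, 0.505, -0.495]
ft_force: [-10.9, 0.5, 6.0]
opening: 15.6
```

```bash
python3 arc.py 177.8 2
```

```text
[395.05602521 280.45065235  26.0832542 ] 15.566273510167266 [-10.91130337   0.48782186   6.03203883]
293.3441843672984 179.93151081405935
from [395.1 280.5  26.1] yaw -90.9 q6 2.09 t 42.88
[[0.0, -0.001, -0.005, 0.3, -1], [0.0, 0.0, -0.006, 1.0, -1]]
```

arm_command(
  targets=[
    [0,-0.002,-0.005,0.5,-1],
    [0,-0.001,-0.004,0.5,-1],
    [0,0,-0.002,0,-1],
    [0,0,0,0,-1],
  ],
)

```text
time_s: 43.38
tcp_pos: [395.5, 291.1, 26.1]
orientation: [0.508, 0.492, -0.508, 0.492]
ft_force: [-4.5, -0.8, 5.3]
opening: 15.9
```

```bash
python3 arc.py 177.8 2
```

```text
[395.49137818 291.12357749  26.07629612] 15.933280414288314 [-4.47810318 -0.77675894  5.26514808]
293.1159838611372 177.844698060424
from [395.5 291.1  26.1] yaw -91.9 q6 2.13 t 43.38
[[0.0, -0.001, 0.0, 0.3, -1], [0.0, 0.0, 0.0, 0.0, -1]]
```

No stop felt yet; press a little further.

arm_command(
  targets=[
    [0,0,-0.003,0,-1],
    [0,0,-0.003,0,-1],
    [0,0,0,0,-1],
  ],
)

```text
time_s: 43.75
tcp_pos: [395.3, 291.0, 25.7]
orientation: [-0.503, -0.49, 0.511, -0.495]
ft_force: [-6.3, -23.2, 14.1]
opening: 15.8
```

arm_command(
  targets=[
    [0,0,0.004,0,-1],
    [0,0,0,0,-0.3],
    [0,0,0,0,-0.3],
    [0,0,0,0,-0.3],
    [0,0,0,0,-0.3],
  ],
)

```text
time_s: 44.38
tcp_pos: [395.7, 293.0, 25.3]
orientation: [0.508, 0.492, -0.508, 0.492]
ft_force: [-0.3, -0.1, 0.2]
opening: 33.2
```

arm_command(
  targets=[
    [-0.02,0,0,0,-0.3],
    [-0.04,0,0,0,-0.3],
    [-0.06,0,0,0,-0.3],
    [-0.05,0,0,0,-0.3],
    [0,0,0,0,-0.3],
  ],
)

```text
time_s: 45.0
tcp_pos: [398.4, 294.6, 201.3]
orientation: [0.512, 0.491, -0.504, 0.493]
ft_force: [0.2, 0.1, -0.6]
opening: 33.4
```

Run:
```python
from h import *
s,p,R=tool();print(p,s["opening"],s["ft_force"])
c=ctrl.camera("wrist");cv2.imwrite("pics/w27.png",c["color"])
c=ctrl.camera("scene");crop("s27",c,290,80,160,120,5);cs=c
ct=ctrl.camera("top");crop("t27",ct,90,120,210,140,3.8)
```

```text
[398.35971631 294.55209518 201.25433154] 33.35483293267873 [ 0.23287482  0.09403482 -0.61591098]
```

View pics/w27.png

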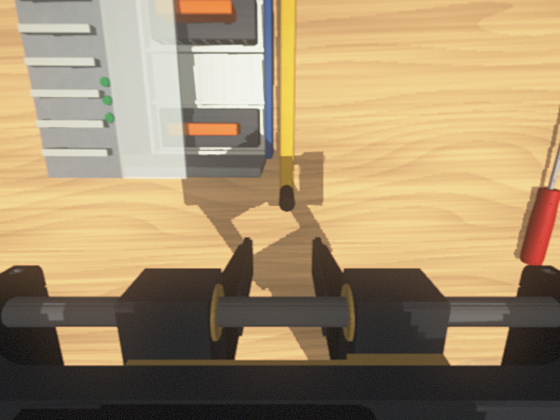

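View pics/s27.png

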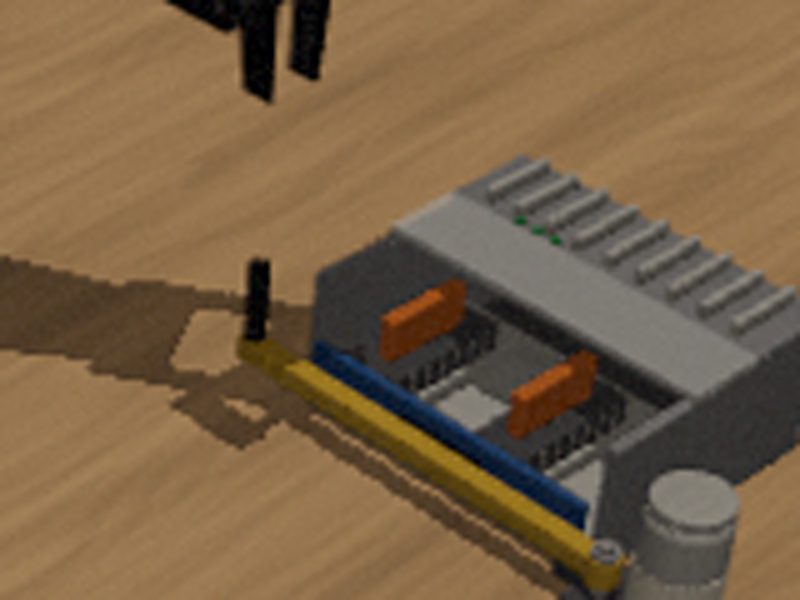

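View pics/t27.png

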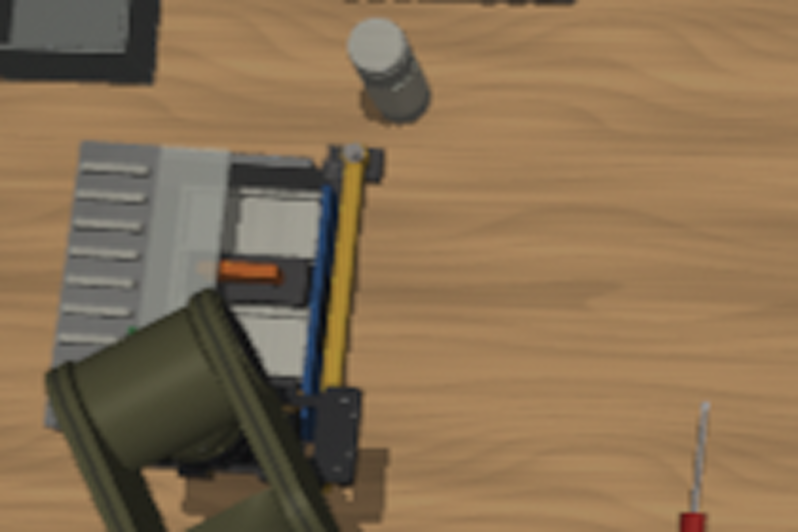

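Run:
```python
from h import *
c=ctrl.camera("wrist")
m=yellow(c["color"]);b=max(blobs(m,100),key=lambda b:b[1]);print(b)
ys,xs=np.nonzero(m);k=(ys<180)
f=lambda r:np.median(xs[(ys>=r-3)&(ys<=r+3)&(xs>250)&(xs<320)])
A=onz(c,f(20),20,48);B=onz(c,f(160),160,48);d=(B-A)[:2];a=np.degrees(np.arctan2(d[1],d[0]))%360
print(A,B,"bar dir",a,"closed ~178.05; diff rad",np.radians(a-178.05))
print("tray panel top outer", onz(c,272,20,56)[:2],onz(c,272,130,56)[:2])
print(ctrl.hand_in()); print(ctrl.sense()["time_s"])
```

```text
Traceback (most recent call last):
ValueError: max() iterable argument is empty
```

Run:
```python
from h import *
c=ctrl.camera("wrist")
h=cv2.cvtColor(c["color"],cv2.COLOR_BGR2HSV)
print(h[60,288],h[20,288])
m=cv2.inRange(h,(18,150,150),(32,255,255));ys,xs=np.nonzero(m)
f=lambda r:np.median(xs[(ys>=r-3)&(ys<=r+3)&(xs>270)&(xs<305)])
A=onz(c,f(20),20,48);B=onz(c,f(150),150,48);d=(B-A)[:2];a=np.degrees(np.arctan2(d[1],d[0]))%360
print(f(20),f(150),A,B,"diff rad",np.radians(a-178.05))
print("panel", onz(c,272,20,56)[:2],onz(c,272,130,56)[:2])
```

```text
[ 25 156 242] [ 24 164 240]
284.0 283.0 [555.67383919 283.80524444  48.        ] [432.048968   288.43444842  48.        ] diff rad -0.0033941642831138664
panel [554.1716203  295.15326634] [453.69166667 299.09771143]
```

Run:
```python
from h import *
print(ctrl.hand_in()); s=ctrl.sense();print(s["time_s"],s["tcp_pos"])
```

```text
the job is handed in; nothing more can be done
None
the job is handed in; nothing more can be done
```

I swung the bar open to its stop and pressed the tray front so the tray sprang out. I then laid the two orange-handled cartridges on the bench into bays 4 and 2, pushed the tray in until it latched, and swung the bar shut. The job is handed in at about 45 s, and no verdict was reported. I left the blue look-alike and the other bench objects alone.

What my last checks showed:
- **Cartridges:** both looked flat, handle up and centred in their bays in the wrist and scene pictures. The scene picture after the bar closed shows both still in place.
- **Tray:** it stayed in after I let go and backed off, before the bar was closed.
- **Bar:** it measured about 0.003 rad from shut. It also met its closed stop firmly, at about 23 N.
- **Robot:** it was well clear above everything when I handed in.

Three things disagreed with what was given or measured:
- **Tool point:** the fingers really end about 36 mm short of the reported tool point. My first push passed over the tray front without moving it. I then measured the offset by touching the table and corrected every height after that.
- **Tray position:** the cameras differed by about 3 mm on where the tray sat sideways, so I used the wrist camera to line up each cartridge.
- **Final front panel reading:** a rough wrist reading put the front panel about 5 mm further out than when first measured. I took this as an inexact pixel reading, since the pictures showed the tray in.

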